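# Load the wash basket and hang it on the drain hook

### The arm

A 7-joint arm with a two-finger parallel gripper is mounted at the origin on the work surface. World frame = base frame: x ahead of the robot, y to its left, z up, the work surface at z = 0. Lengths are in mm, angles in rad, forces in N, time in s.
With the tool pointing down it reaches from about 425 to 950 mm from the base axis. Payload 16.7 kg.
Tool frame: the origin (TCP) lies on the centre line of the jaws, within the pads' length; the fingertips stand 25 mm ahead of it and the grasp point (between the pads) lies 6 mm ahead of it (robot.tcp_to_tips is the distance from the TCP to the fingertips, in mm); z points along the fingers, y is the line along which they close (so a half turn about z gives the same grasp; the last joint's range is limited). The gripper opens to 94 mm and grips with 3 to 60 N. Pads are 16 mm wide; open, the fingers measure 119 mm over their backs; the gripper's body (75 mm by 177 mm) begins 78 mm behind the grasp point.
Start: joints at [1.133, 0.426, 0.074, 1.606, -0.034, 1.111, -0.067], TCP at [192.211, -647.015, 198.667] pointing down, gripper open.
Joint ranges: [-2.85, 2.85], [-0.5, 2.14], [-1.23, 1.37], [0.21, 2.46], [-1.02, 4.16], [0.16, 2.05], [-2.73, 2.73]. Speed limits (rad/s): [1.89, 1.89, 2.39, 2.39, 3.01, 3.01, 3.01].

### API

Orientations are given as a unit quaternion [w, x, y, z].
In Python, from rig import robot gives the robot as it stands.
- The arm moves only by the tool arm_command, never from a script. Its argument "deltas" is a list of rows, each a list of 5 numbers: the shift along the tool's x, y, z in cm, then the turn about the tool's z in degrees, then the finger opening in cm, from 0 to 9.4. A call has 1 to 10 rows; each row shifts and turns the commanded pose from where the row before left it, along the tool's axes as they then stand; what a row does not reach is not made up. A row lasts 1/12 s, in which the tool goes at most 41.7 mm and 7.16 degrees, less where a joint would pass 70% of its speed; a pose out of reach is approached as far as the arm can. A call with a gripper value outside its range is refused whole. The fingers move at their own pace and stop on an object; "newtons" is the grip in N (left out, the last holds). Time passes only in rows, so rows that do not move let the fingers close. It gives the time, the measured TCP pose, the force, the opening and the grip force at its end, in the units of the state.
- robot.sense(): the state, without advancing time (a new reading comes with each control period).
- robot.capture(name): name is "side" or "top" or "wrist"; returns the picture (400x640x3 uint8, red, green, blue); there is no depth.
- robot.camera_model(name): a dict with "fx", "fy", "cx", "cy" (pixels), "extrinsics" (4x4, takes a point from camera to world coordinates). Camera axes: x right, y up, looking along -z (the intrinsics and any distortion apply to the point x, -y, -z); pixel columns grow to the right and rows downward; lengths in mm; the calibration is good to about 2 mm. The wrist camera is an equidistant fisheye: a pixel r from the principal point sees the ray r / f radians off the axis. A picture is of the moment at which its call begins: read the wrist's pose just before it. camera_model takes no time and is no camera call; for the wrist camera it gives the pose at the moment of the call.
- robot.job_done(): hands the job in; it is judged then, once.
The state is a dict: "clock": time; "qpos": joint angles; "qvel": joint speeds; "joint_torque": joint torques, N m; "position": TCP position; "eef_rot": TCP orientation; "force": force on the tool from outside, world axes, zero at the start; "torque": the same for the moment, N m; "grip_width": finger opening in mm; "finger_force": force on a finger pad.
Only numpy, scipy, OpenCV 4.12 (cv2) and the standard library are available. Lean on these libraries where they do the work, as an engineer would, in place of code of your own. Each camera call takes 0.05 s, during which the arm holds its last target. There are 200 camera calls.

### The job

Empty the cut-off machine's catch tray: put every finished tube into the steel wash basket as it stands on the bench, then hang the loaded basket by its blue bail across both yellow prongs of the drain stand, so that it hangs freely and still in the prongs' seats with all its tubes. Also clear all the red-topped scrap stubs off the bench into the beige scrap bin, before or after, and leave the other things on the bench where they are.

Things in the scene. Friction and masses are not known exactly. Their poses are not given: they have to be found in the camera images.
- machine: grey cut-off machine (300 x 360 mm, 310 high) with a fixed open aluminium catch tray in front. Origin: on the bench under the tray's centre; tray 310 mm along x, 160 along y, walls 5 mm thick and 22 mm high, floor 5 mm above the bench; the machine's face stands 170 mm off towards +y, with a chute between
- part0: finished part: short bright steel tube 30 mm in diameter, 64 mm long in all, with a square 30 x 30 mm aluminium lug over 18 mm at one end (+x), 70 g; lies on its side in the catch tray. Origin: its middle; x runs along the tube. 3 or 4 are present (None: absent)
- part1: finished part: short bright steel tube 30 mm in diameter, 64 mm long in all, with a square 30 x 30 mm aluminium lug over 18 mm at one end (+x), 70 g; lies on its side in the catch tray. Origin: its middle; x runs along the tube. 3 or 4 are present (None: absent)
- part2: finished part: short bright steel tube 30 mm in diameter, 64 mm long in all, with a square 30 x 30 mm aluminium lug over 18 mm at one end (+x), 70 g; lies on its side in the catch tray. Origin: its middle; x runs along the tube. 3 or 4 are present (None: absent)
- part3: finished part: short bright steel tube 30 mm in diameter, 64 mm long in all, with a square 30 x 30 mm aluminium lug over 18 mm at one end (+x), 70 g; lies on its side in the catch tray. Origin: its middle; x runs along the tube. 3 or 4 are present (None: absent)
- stub0: scrap bar stub standing on the bench: 30 mm in diameter, 30 mm high, dark steel below, red painted top, 60 g. Origin: centre of its underside, z up its axis. 2 or 3 are present (None: absent)
- stub1: scrap bar stub standing on the bench: 30 mm in diameter, 30 mm high, dark steel below, red painted top, 60 g. Origin: centre of its underside, z up its axis. 2 or 3 are present (None: absent)
- stub2: scrap bar stub standing on the bench: 30 mm in diameter, 30 mm high, dark steel below, red painted top, 60 g. Origin: centre of its underside, z up its axis. 2 or 3 are present (None: absent)
- basket: open steel wash basket, 180 mm along x, 140 mm along y, walls 55 mm high and 4 mm thick, 350 g, with a rigid fixed blue bail handle arching over it in its y-z plane. Origin: centre of its underside, z up
- bail (a point): middle of the bail's straight top bar: bar 10 mm in diameter, along the basket's y for 120 mm, its centre 135 mm above the basket's underside; axes as the basket's
- stand: fixed drain stand: dark post, yellow twin-prong hook, grey drip tray 15 mm high. Origin: on the bench under the post; prongs run from it along -x, 8 mm thick, at y = -36 and +36 mm, 192 mm high (centre) for 110 mm, then dip 12 mm into a seat and turn up 22 mm at the tips, 160 mm out; clear above
- hook_seat (a point): point midway between the two prongs' seats, 130 mm out from the post and 189 mm above the bench: where the centre of the bail's bar lies when hung; axes as the stand's
- scrap_bin: fixed beige open bin, 130 mm along x, 160 mm along y, 90 mm high, walls 4 mm. Origin: centre of its underside
- jar: bystander: white jar with black cap, 56 mm diameter, 100 high; origin at the centre of its underside
- tape: bystander: blue roll of tape lying flat, 70 mm diameter, 25 high; origin at the centre of its underside
- carton: bystander: small cardboard carton 70 x 90 x 50 mm; origin at the centre of its underside
- screwdriver: bystander: red-handled screwdriver, about 200 mm long, lying on the bench at the right
- wrench: bystander: steel wrench, about 180 mm long, lying on the bench at the right
- mug: bystander: white mug, 80 mm diameter, 90 high; origin at the centre of its underside

How it is judged:
By the outcome, as a careful person would: the job done as asked, in the order asked, and still so for the second after the job is handed in, with the robot touching nothing.
Of part0, part1, part2, part3 only 3 to 4 are there at a start; the rules pass over those that are not, and their reading is None.
Of stub0, stub1, stub2 only 2 to 3 are there at a start; the rules pass over those that are not, and their reading is None.
At some moment in a run one of part0, part1, part2, part3, stub0, stub1, stub2 may be knocked a few centimetres aside while the robot is not near it.
Once in a run the grip may slacken for a moment while it holds something.
It also fails if it takes over 210 s, if anything falls off the work surface, if the arm or the gripper's body presses on something with over 40 N, if the wrist force passes 120 N, or if a joint passes its speed limit or range.

## Working session

There is one attempt and no reset: what is moved stays moved. The work goes in short steps, Python scripts to look and compute and a tool call to move; the robot and the scene stay as the last step left them, time stands still between calls to the robot, and variables do not carry over. Pictures are saved under pics/ and viewed, at most 14 in all, crops included, and the job is handed in when it is done.

Besides the shell and the picture viewer there is one more tool, called after "Emit:" as name([rows], argument=value, ...), one row to a line, values as JSON. arm_command: Moves the arm, as the interface text tells. Its arguments: {"type":"object","properties":{"deltas":{"type":"array"},"newtons":{"type":"number"}},"required":["deltas"]}

```bash
mkdir -p pics; ls; python3 - <<'E'
from rig import robot
import cv2,numpy as np
s=robot.sense();print(s['position'],s['eef_rot'],s['clock'])
for n in ['top','side']:
    im=robot.capture(n);cv2.imwrite(f'pics/{n}0.png',im[:,:,::-1])
    m=robot.camera_model(n);print(n,m['fx'],m['fy'],m['cx'],m['cy'],np.round(np.array(m['extrinsics']),3).tolist(),[k for k in m])
E
```

```text
pics
[ 192.06589098 -646.63163008  198.00041825] [-6.02230897e-04  9.89593411e-01  1.43890566e-01 -1.52995753e-04] 0.0
top 472.7950024616812 472.7950024616812 317.857827050705 197.17529442948927 [[-0.008, 0.993, -0.119, 441.193], [-1.0, -0.008, -0.002, -98.48], [-0.003, 0.119, 0.993, 1413.036], [0.0, 0.0, 0.0, 1.0]] ['fx', 'fy', 'cx', 'cy', 'extrinsics']
side 370.3875376067017 370.3875376067017 316.96027946376205 199.06097350450443 [[-0.835, 0.354, -0.421, 166.536], [-0.549, -0.549, 0.63, 521.066], [-0.008, 0.757, 0.653, 765.64], [0.0, 0.0, 0.0, 1.0]] ['fx', 'fy', 'cx', 'cy', 'extrinsics']
```

View pics/top0.png

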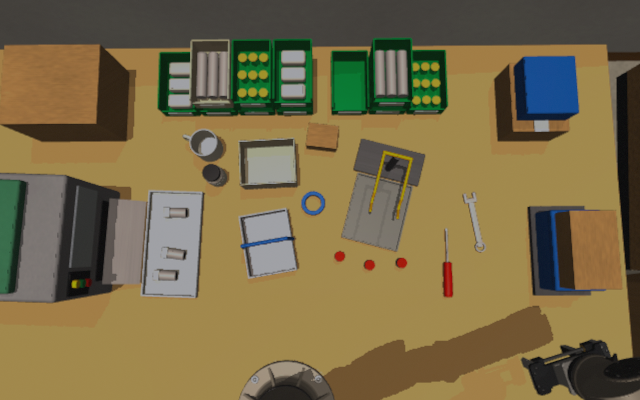

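View pics/side0.png

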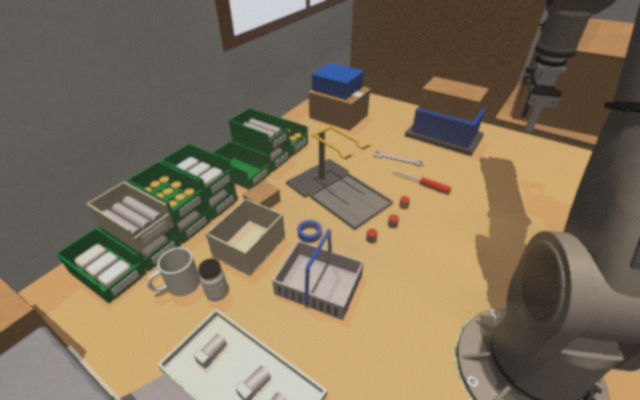

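The top view shows three tubes in the tray at about (175,212), (173,253) and (166,274). There are three red stubs at about (340,256), (369,265) and (401,262). The basket is at about (268,243) with its bail running left to right. The bin is at (268,163), and the yellow prongs run from about (390,155) to tips at (372,212) and (397,218). The side view confirms this layout.

```bash
cat > h.py <<'E'
from rig import robot
import cv2,numpy as np
from scipy.spatial.transform import Rotation as Ro
def ray(m,uv):
    E=np.array(m['extrinsics']);uv=np.atleast_2d(np.float64(uv))
    d=np.c_[(uv[:,0]-m['cx'])/m['fx'],-(uv[:,1]-m['cy'])/m['fy'],-np.ones(len(uv))]@E[:3,:3].T
    return E[:3,3],d
def onz(m,uv,z):
    o,d=ray(m,uv);return o+d*((z-o[2])/d[:,2])[:,None]
def blobs(mask,amin=15):
    n,l,st,c=cv2.connectedComponentsWithStats(mask.astype(np.uint8))
    return [(st[i,4],c[i],np.argwhere(l==i)[:,::-1]) for i in range(1,n) if st[i,4]>=amin]
def line(P): # centroid, direction angle(deg), extents
    c=P.mean(0);w,v=np.linalg.eigh(np.cov((P-c).T));a=v[:,1];t=(P-c)@a
    return c,np.degrees(np.arctan2(a[1],a[0])),np.ptp(t),np.ptp((P-c)@v[:,0])
def yawdir(s): # tool yaw: world angle of tool x
    R=Ro.from_quat(np.r_[s['eef_rot'][1:],s['eef_rot'][0]]).as_matrix();return R
def go(x,y,yaw=None,s=None):
    """tool-frame steps (cm) after turning so tool x is at world angle yaw (mod 180, nearest)"""
    s=s or robot.sense();R=yawdir(s);a=np.degrees(np.arctan2(R[1,0],R[0,0]));p=s['position']
    d=0 if yaw is None else (yaw-a+90)%180-90
    b=np.radians(a+d);v=np.array([x-p[0],y-p[1]])
    print('pos',p.round(1),'yaw %.1f'%a,'| turn %.1f deg, tool x %.2f y %.2f cm'%(-d,(v@[np.cos(b),np.sin(b)])/10,(v@[np.sin(b),-np.cos(b)])/10),'tilt',R[:,2].round(3))
E
python3 - <<'E'
from h import *
m=robot.camera_model('top');im=cv2.imread('pics/top0.png');hsv=cv2.cvtColor(im,cv2.COLOR_BGR2HSV)
H,S,V=[hsv[...,i].astype(int) for i in range(3)]
red=((H<6)|(H>174))&(S>170)&(V>90)
for a,c,P in blobs(red): print('red',a,c.round(1),onz(m,c,30)[0].round(1))
blue=(H>100)&(H<125)&(S>120)&(V>60)
for a,c,P in blobs(blue):
    W=onz(m,P,135)[:,:2];l=line(W);print('blue',a,c.round(1),[np.round(q,1) for q in l])
yel=(H>20)&(H<32)&(S>180)&(V>110);yel[:140]=0;yel[225:]=0;yel[:,:340]=0;yel[:,430:]=0
for a,c,P in blobs(yel,6): print('yel',a,c.round(1),P.min(0),P.max(0))
x0,y0,x1,y1=140,185,310,305
cv2.imwrite('pics/c1.png',cv2.resize(im[y0:y1,x0:x1],None,fx=4.7,fy=4.7,interpolation=cv2.INTER_CUBIC))
cv2.imwrite('pics/c2.png',cv2.resize(im[130:280,325:435],None,fx=4,fy=4,interpolation=cv2.INTER_CUBIC))
E
```

```text
red 72 [339.3 255.9] [ 435.  -156.1   30. ]
red 73 [401.3 262.2] [ 415.4 -335.5   30. ]
red 74 [369.1 264.5] [ 409.6 -242.3   30. ]
red 262 [447.4 279.5] [ 365.  -467.1   30. ]
blue 2963 [550.2  85. ] [array([ 905.6, -748. ]), np.float64(179.7), np.float64(165.4), np.float64(145.6)]
blue 199 [312.7 202.7] [array([579.3, -81.4]), np.float64(169.4), np.float64(61.6), np.float64(60.4)]
blue 466 [556.9 252.5] [array([ 440.6, -735.2]), np.float64(-176.9), np.float64(218.4), np.float64(92.6)]
blue 145 [264.4 241.7] [array([474.7,  49.3]), np.float64(99.4), np.float64(135.7), np.float64(9.1)]
yel 363 [393. 174.] [371 151] [412 212]
yel 10 [370.2 208.8] [369 206] [371 211]
yel 6 [397.5 217. ] [397 216] [398 218]
```

View pics/c1.png

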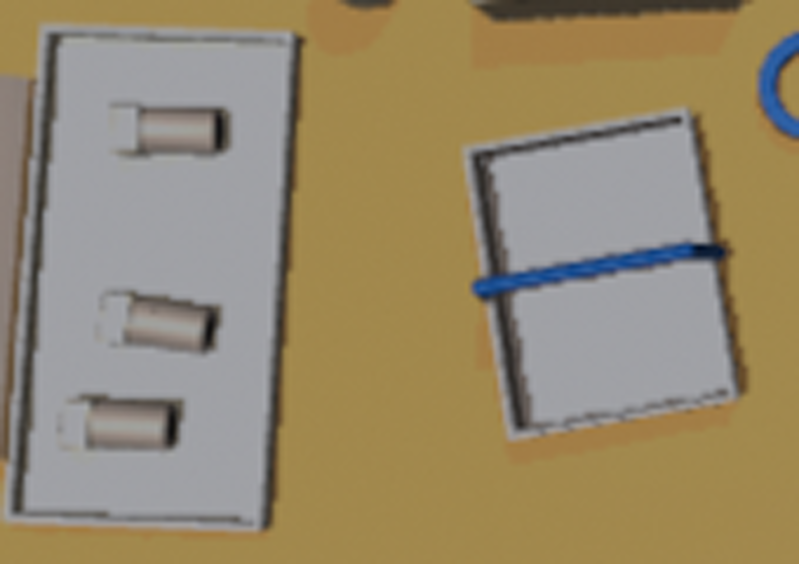

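View pics/c2.png

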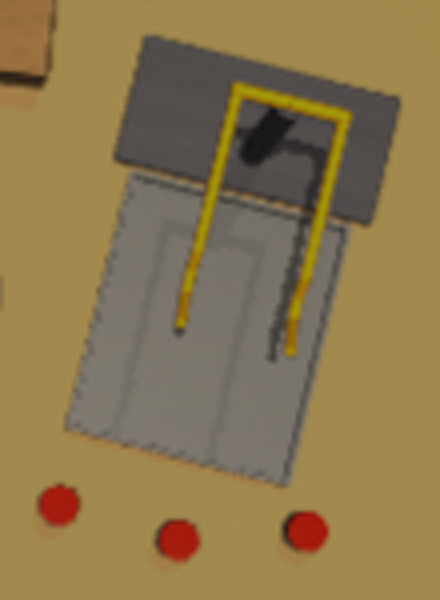

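The crops show tube end points, in top-image pixels: T1 (163.8,212.2)–(188,212.7), T2 (161.3,252)–(186,255.2), T3 (152.8,274.8)–(178.3,275.6), with lugs on the left. Basket rim corners are at (239,216.5), (286.8,208.4), (297.9,269) and (248.9,278.2). The prong crossbar corners and tips are clear too.

```bash
cat > m1.py <<'E'
from h import *
m=robot.camera_model('top')
c1=lambda *q:[(140+u/4.7-.4,185+v/4.7-.4) for u,v in q]
c2=lambda *q:[(325+u/4-.4,130+v/4-.4) for u,v in q]
for n,(a,b) in dict(T1=((112,128),(226,130)),T2=((102,317),(216,328)),T3=((60,423),(180,424))).items():
    A=onz(m,c1(a),35)[0];B=onz(m,c1(b),12)[0];d=B-A
    print(n,((A+B)/2).round(1)[:2],'len',np.hypot(*d[:2]).round(1),'ang',np.degrees(np.arctan2(d[1],d[0])).round(1)%180)
R=onz(m,c1((465,148),(690,110),(742,395),(512,438)),55);print('basket rim c',R.mean(0).round(1),[np.linalg.norm(R[i]-R[i-1]).round(1) for i in range(4)],[np.degrees(np.arctan2(*(R[i]-R[i-1])[1::-1])).round(1) for i in range(4)])
B=onz(m,c1((476,289),(692,247)),135);print('bar',B.round(1).tolist(),np.linalg.norm(B[0]-B[1]))
C=onz(m,c2((235,90),(350,117)),196);T=onz(m,c2((181,322),(290,347)),204)
c=C.mean(0);t=T.mean(0);print('cross',C.round(1).tolist(),'tips',T.round(1).tolist(),'len',np.linalg.norm((c-t)[:2]),np.linalg.norm(C[0]-C[1]),np.linalg.norm(T[0]-T[1]),'ang',np.degrees(np.arctan2(*(c-t)[1::-1])))
x=(c-t)[:2];x/=np.linalg.norm(x);print('seat est',t[:2]+30*x,c[:2]-130*x)
print('bin',onz(m,[(239,140),(296,139),(298,187),(240,188)],90).round(0).tolist())
print('tray',onz(m,c1((40,28),(298,35),(268,527),(8,520)),22).round(0).tolist())
E
python3 m1.py; python3 -c "from h import *;go(409.6,-242.3,90)"
```

```text
T1 [566.9 324.9] len 64.7 ang 90.2
T2 [446.3 327.7] len 64.5 ang 83.5
T3 [384.4 350. ] len 66.9 ang 88.2
basket rim c [474.9  49.1  55. ] [np.float64(178.3), np.float64(139.7), np.float64(176.2), np.float64(141.0)] [np.float64(9.9), np.float64(-80.8), np.float64(-169.7), np.float64(100.1)]
bar [[463.5, 112.6, 135.0], [486.6, -11.0, 135.0]] 125.79487297882557
cross [[704.8, -268.2, 196.0], [686.2, -342.9, 196.0]] tips [[551.7, -228.8, 204.0], [535.1, -298.3, 204.0]] len 157.76784211822644 77.03112924862016 71.40761451765673 ang -15.454584759742152
seat est [ 572.30996472 -271.52119985] [ 570.15851726 -270.92638675]
bin [[766.0, 129.0, 90.0], [768.0, -34.0, 90.0], [629.0, -39.0, 90.0], [628.0, 124.0, 90.0]]
tray [[632.0, 409.0, 22.0], [626.0, 246.0, 22.0], [321.0, 258.0, 22.0], [326.0, 418.0, 22.0]]
pos [ 192.1 -646.7  198.1] yaw 16.5 | turn -73.5 deg, tool x 40.44 y 21.75 cm tilt [-0.     0.001 -1.   ]
```

```bash
python3 -c "from h import *;go(415.4,-335.5)"
```

```text
pos [ 192.1 -646.7  198.1] yaw 16.5 | turn 0.0 deg, tool x 30.27 y -23.47 cm tilt [-0.     0.001 -1.   ]
```

Emit:
arm_command([
  [2.5,-1.95,0,0,6],
  [2.5,-1.95,0,0,6],
  [2.5,-1.95,0,0,6],
  [2.5,-1.95,0,0,6],
  [2.5,-1.95,0,0,6],
  [2.5,-1.95,0,0,6],
  [2.5,-1.95,0,0,6],
  [2.5,-1.95,0,0,6],
  [2.5,-1.95,0,0,6],
  [2.5,-1.95,0,0,6],
], newtons=25)

```text
clock: 0.93
position: [376.9, -387.4, 198.6]
eef_rot: [-0.0, 0.99, 0.144, -0.0]
force: [0.4, -1.0, 0.1]
grip_width: 60.2
finger_force: 0.0
```

Emit:
arm_command([
  [2.6,-1.95,1,0,6],
  [2.65,-2.0,1,0,6],
  [0,0,3,0,6],
  [0,0,3,0,6],
  [0,0,0,0,6],
  [0,0,0,0,6],
])

```text
clock: 1.43
position: [414.6, -335.6, 118.0]
eef_rot: [-0.001, 0.99, 0.144, -0.001]
force: [-0.2, -0.4, 0.9]
grip_width: 60.1
finger_force: 0.0
```

```bash
cat > look.py <<'E'
from h import *
m=robot.camera_model('top');im=robot.capture('top')[:,:,::-1].copy();hsv=cv2.cvtColor(im,cv2.COLOR_BGR2HSV)
H,S,V=[hsv[...,i].astype(int) for i in range(3)]
red=((H<6)|(H>174))&(S>170)&(V>90)
for a,c,P in blobs(red,10): print('red',a,c.round(1),onz(m,c,30)[0].round(1))
import sys
if len(sys.argv)>1: cv2.imwrite(sys.argv[1],im)
E
python3 look.py; python3 -c "from h import *;go(415.4,-335.5);print(robot.sense()['clock'],robot.sense()['grip_width'])"
```

```text
red 72 [339.3 255.9] [ 435.  -156.1   30. ]
red 74 [369.1 264.4] [ 409.7 -242.1   30. ]
pos [ 415.3 -336.4  119.4] yaw 16.5 | turn 0.0 deg, tool x 0.03 y -0.08 cm tilt [-0.  0. -1.]
1.4833 60.40186307963965
```

Emit:
arm_command([
  [0,0,3,0,6],
  [0,0,3,0,6],
  [0,0,2.0,0,6],
  [0,0,0.9,0,6],
  [0,0,0,0,6],
  [0,0,0,0,2],
  [0,0,0,0,2],
  [0,0,0,0,2],
  [0,0,0,0,2],
])

```text
clock: 2.23
position: [416.1, -336.6, 30.9]
eef_rot: [0.001, 0.99, 0.144, 0.001]
force: [-0.8, -0.0, -0.6]
grip_width: 36.5
finger_force: 0.0
```

Emit:
arm_command([
  [0,0,0,0,2],
  [0,0,-1.5,0,2],
  [0,0,-3,0,2],
  [0,0,-3,0,2],
  [0,0,-3,0,2],
  [0,0,-3,0,2],
])

```text
clock: 2.73
position: [415.2, -335.9, 166.5]
eef_rot: [0.0, 0.99, 0.144, 0.0]
force: [0.0, -0.4, -0.4]
grip_width: 19.7
finger_force: 0.0
```

```bash
python3 -c "
from h import *
go(698,45)"
```

```text
pos [ 415.2 -335.9  166.5] yaw 16.5 | turn 0.0 deg, tool x 37.95 y -28.46 cm tilt [ 0. -0. -1.]
```

```bash
python3 - <<'E'
from h import *
m=robot.camera_model('side');im=robot.capture('side')[:,:,::-1].copy();hsv=cv2.cvtColor(im,cv2.COLOR_BGR2HSV)
H,S,V=[hsv[...,i].astype(int) for i in range(3)]
for a,c,P in blobs(((H<6)|(H>174))&(S>150)&(V>70),10): print('red',a,c.round(1),onz(m,c,30)[0].round(1))
E
```

```text
red 137 [435.6 184.8] [ 362.2 -450.4   30. ]
red 39 [393.5 217.7] [ 411.  -239.2   30. ]
red 47 [371.5 232.9] [ 436.3 -151.1   30. ]
```

Emit:
arm_command([
  [-3,0,0,0,5],
  [-3,0,0,0,5],
  [-3,0,0,0,5],
  [-3,0,0,0,5],
  [0,0,0,0,5],
])

```text
clock: 3.2
position: [295.3, -371.8, 164.8]
eef_rot: [0.0, 0.99, 0.141, -0.001]
force: [-0.6, -0.7, 0.4]
grip_width: 48.8
finger_force: 0.0
```

```bash
python3 look.py; python3 -c "from h import *;go(415.4,-335.5);print(robot.sense()['clock'],robot.sense()['grip_width'])"
```

```text
red 72 [339.3 255.9] [ 435.  -156.1   30. ]
red 73 [401.3 262.2] [ 415.4 -335.5   30. ]
red 74 [369.1 264.5] [ 409.6 -242.3   30. ]
red 235 [447.8 278.8] [ 367.1 -468.3   30. ]
pos [ 297.9 -371.2  165. ] yaw 16.3 | turn 0.0 deg, tool x 12.28 y -0.13 cm tilt [-0.    -0.001 -1.   ]
3.25 49.3324564094483
```

Emit:
arm_command([
  [3,0,0,0,5],
  [3,0,0,0,5],
  [3,0,0,0,5],
  [3.2,-0.1,0,0,5],
  [0,0,3,0,5],
  [0,0,3,0,5],
  [0,0,3,0,5],
  [0,0,3,0,5],
  [0,0,1.5,0,5],
  [0,0,0,0,2],
])

```text
clock: 4.08
position: [416.2, -332.7, 26.5]
eef_rot: [-0.002, 0.99, 0.144, -0.002]
force: [-0.3, 1.0, 1.2]
grip_width: 46.2
finger_force: 0.0
```

Emit:
arm_command([
  [0,0,0,0,2],
  [0,0,0,0,2],
  [0,0,0,0,2],
  [0,0,0,0,2],
  [0,0,0,0,2],
])

```text
clock: 4.5
position: [417.6, -334.9, 30.7]
eef_rot: [0.001, 0.99, 0.144, 0.001]
force: [0.0, -0.5, -0.7]
grip_width: 20.3
finger_force: 0.0
```

```bash
python3 -c "
from h import *
go(698,45)"
```

```text
pos [ 417.6 -334.9   30.7] yaw 16.5 | turn 0.0 deg, tool x 37.70 y -28.44 cm tilt [ 0.001 -0.001 -1.   ]
```

```bash
python3 - <<'E'
from h import *
im=robot.capture('side')[:,:,::-1];im2=robot.capture('wrist')[:,:,::-1]
a=cv2.resize(im[100:300,330:490],None,fx=2.5,fy=2.5);b=cv2.resize(im2,(400,250));b=cv2.copyMakeBorder(b,0,250,0,0,cv2.BORDER_CONSTANT)
cv2.imwrite('pics/chk1.png',np.hstack([a,b]))
E
```

```text
(no output)
```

View pics/chk1.png

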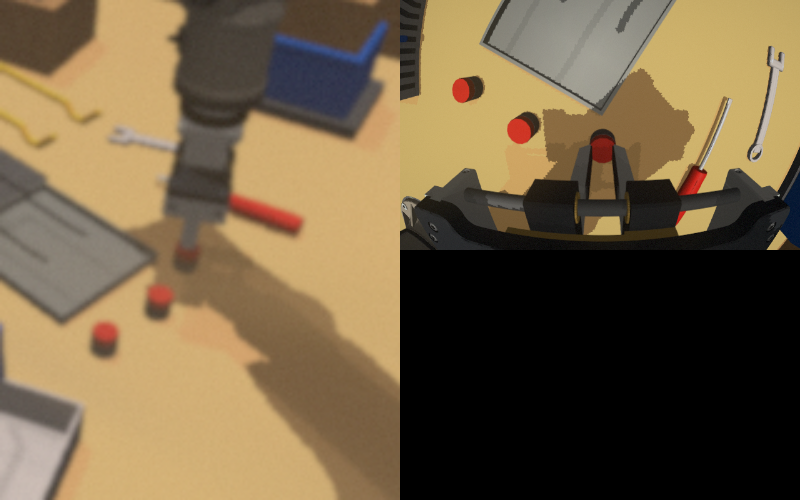

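The side view shows the closed fingers right at the stub. The wrist view shows the stub's red top between and ahead of the fingers at (602,150), but the pads read 20 mm with no force. I'll measure it with the wrist camera.

```bash
cat >> h.py <<'E'
def wray(m,uv,z):
    E=np.array(m['extrinsics']);x=np.array([(uv[0]-m['cx'])/m['fx'],(uv[1]-m['cy'])/m['fy']]);r=np.linalg.norm(x)
    d=np.r_[np.sin(r)*x/r*[1,-1],-np.cos(r)];d=E[:3,:3]@d;return E[:3,3]+d*(z-E[2,3])/d[2]
E
cat > wl.py <<'E'
from h import *
s=robot.sense();m=robot.camera_model('wrist');im=robot.capture('wrist')[:,:,::-1];hsv=cv2.cvtColor(im,cv2.COLOR_BGR2HSV)
H,S,V=[hsv[...,i].astype(int) for i in range(3)]
for a,c,P in blobs(((H<6)|(H>174))&(S>150)&(V>40),60): print('wred',a,c.round(0),wray(m,c,30).round(1))
print(s['position'].round(1),s['grip_width'],s['finger_force'],s['force'].round(1),'cam',np.array(m['extrinsics'])[:3,3].round(0))
E
python3 wl.py;python3 look.py
```

```text
wred 822 [ 97. 144.] [ 436.5 -154.4   30. ]
wred 1184 [190. 209.] [ 410.9 -241.6   30. ]
wred 1319 [324. 238.] [ 418.1 -334.    30. ]
wred 1157 [469. 291.] [ 403.8 -457.3   30. ]
wred 140 [448. 346.] [ 346.3 -468.7   30. ]
[ 417.3 -334.8   30.3] 20.243498083816398 0.0 [ 0.1  0.1 -0.3] cam [ 497. -310.  218.]
red 72 [339.3 255.9] [ 435.  -156.1   30. ]
red 75 [369.1 264.5] [ 409.5 -242.1   30. ]
```

```bash
python3 -c "
from rig import robot
print(robot.tcp_to_tips,[a for a in dir(robot) if a[0]!='_']);s=robot.sense();print(s['position'],s['qpos'],s['grip_width'])
import cv2
im=robot.capture('wrist')[:,:,::-1];cv2.imwrite('pics/w2.png',cv2.resize(im[160:360,220:430],None,fx=2.8,fy=2.8))"
```

```text
25.0 ['IKError', 'camera_model', 'capture', 'job_done', 'sense', 'tcp_to_tips']
[ 417.15185327 -334.6617185    30.00705991] [ 0.64688394  0.42193418 -0.11074384  2.05063375  0.07275386  0.67211699
 -0.79329855] 19.875044066342614
```

View pics/w2.png

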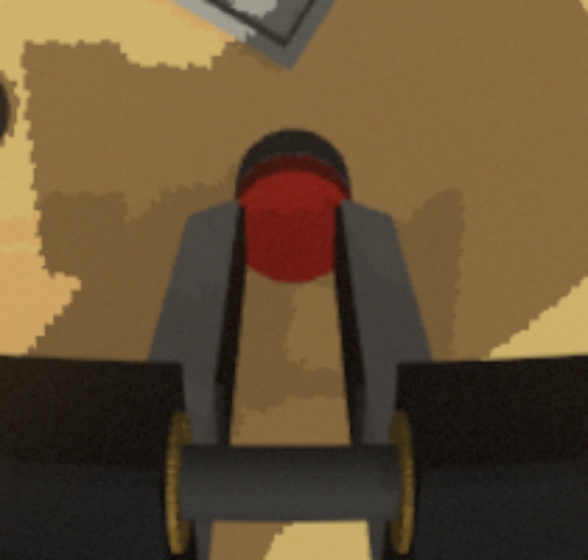

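The wrist view shows the finger ends overlapping the top of the red disc, as if the tips were above the stub. I'll check the tip height from the side camera.

```bash
python3 - <<'E'
from h import *
m=robot.camera_model('side')
def atxy(uv,xy):
    o,d=ray(m,uv);d=d[0];t=np.dot(xy-o[:2],d[:2])/np.dot(d[:2],d[:2]);return (o+d*t).round(1)
for uv in [(404.8,195),(404.8,197.2),(404.8,201)]: print(uv,atxy(uv,np.array([417,-335.])))
E=np.array(m['extrinsics'])
def proj(p):
    c=E[:3,:3].T@(np.array(p)-E[:3,3]);return m['cx']+m['fx']*c[0]/-c[2],m['cy']-m['fy']*c[1]/-c[2]
for z in(0,5,30,55,80):print(z,proj((417,-335,z)))
print(proj((411,-318,5)))
im=robot.capture('side')[:,:,::-1];cv2.imwrite('pics/s3.png',cv2.resize(im[160:240,360:450],None,fx=6.5,fy=6.5,interpolation=cv2.INTER_CUBIC))
E
```

```text
(404.8, 195) [ 419.2 -334.3   43.9]
(404.8, 197.2) [ 418.  -334.7   35.4]
(404.8, 201) [ 416.  -335.3   20.7]
0 (np.float64(403.46724297876324), np.float64(205.98581111294155))
5 (np.float64(403.7015965795881), np.float64(204.7765859725916))
30 (np.float64(404.8937683511368), np.float64(198.62518026472807))
55 (np.float64(406.12104798504845), np.float64(192.2926238954549))
80 (np.float64(407.3850094766566), np.float64(185.77079531374184))
(np.float64(403.29797744416965), np.float64(208.60444592090744))
```

View pics/s3.png

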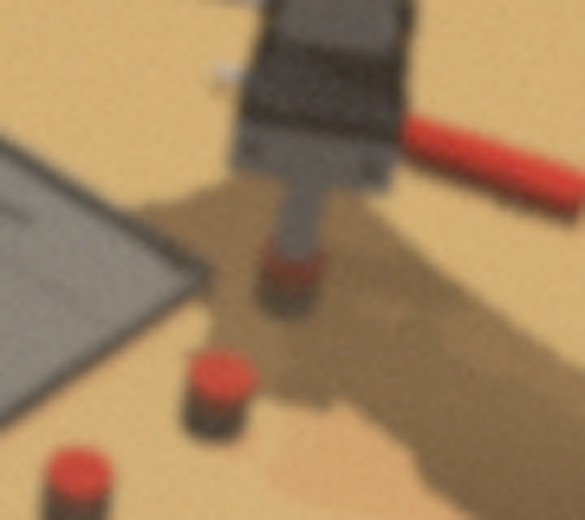

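The enlarged side view shows the fingertips ending at about (405.7,199), just above the stub's top. That puts them roughly 30 mm higher than the stated tool geometry would. I'll open and go down carefully, watching force and picture.

Emit:
arm_command([
  [0,0,0,0,5],
  [0,0,0,0,5],
  [0,0,0,0,5],
  [0,0,0,0,5],
  [0,0,0,0,5],
  [0,0,0.5,0,5],
  [0,0,0.5,0,5],
  [0,0,0,0,5],
])

```text
clock: 5.47
position: [416.5, -334.2, 18.6]
eef_rot: [-0.0, 0.99, 0.144, -0.0]
force: [-0.4, 0.1, -0.5]
grip_width: 50.0
finger_force: 0.0
```

Emit:
arm_command([
  [0,0,0.3,0,5],
  [0,0,0.3,0,5],
  [0,0,0,0,5],
])

```text
clock: 5.72
position: [416.8, -334.4, 13.1]
eef_rot: [-0.0, 0.99, 0.144, -0.0]
force: [-0.2, 0.4, -0.5]
grip_width: 49.8
finger_force: 0.0
```

```bash
python3 wl.py; python3 - <<'E'
from h import *
im=robot.capture('side')[:,:,::-1];im2=robot.capture('wrist')[:,:,::-1]
cv2.imwrite('pics/s4.png',np.hstack([cv2.resize(x,(400,400),interpolation=cv2.INTER_CUBIC) for x in (im[160:240,365:445],im2[160:340,230:410])]))
E
```

```text
wred 889 [ 83. 147.] [ 436.4 -154.5   30. ]
wred 1336 [181. 217.] [ 410.9 -241.4   30. ]
wred 1769 [325. 249.] [ 418.1 -334.4   30. ]
wred 445 [488. 289.] [ 417.1 -458.4   30. ]
[ 416.8 -334.4   13.1] 49.792343336845974 0.0 [-0.2  0.4 -0.5] cam [ 497. -310.  200.]
```

View pics/s4.png

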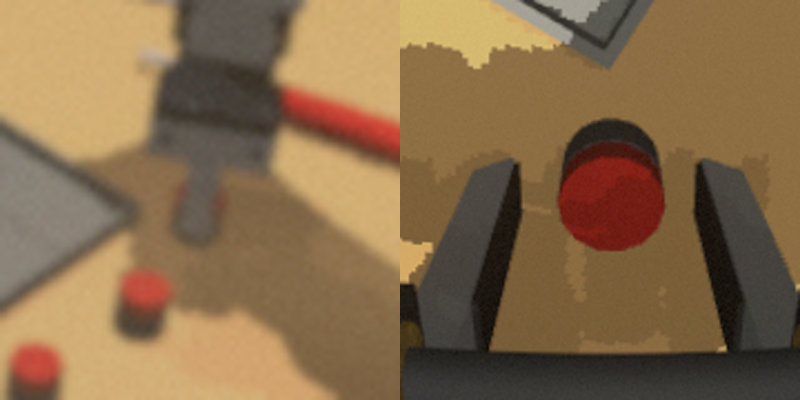

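Tips are clearly beside the stub now. In the side crop the near fingertip is at (195,240), about z=16, while the TCP reads z=13. So the TCP reading is close to the tip height. I'll go a little lower and grip.

Emit:
arm_command([
  [0,0,0.3,0,5],
  [0,0,0.3,0,5],
  [0,0,0,0,5],
])

```text
clock: 6.12
position: [416.8, -334.4, 7.1]
eef_rot: [-0.0, 0.99, 0.144, -0.0]
force: [-1.0, 0.9, 0.2]
grip_width: 49.9
finger_force: 0.0
```

Emit:
arm_command([
  [0,0,0,0,2],
  [0,0,0,0,2],
  [0,0,0,0,2],
  [0,0,0,0,2],
  [0,0,0,0,2],
])

```text
clock: 6.53
position: [417.1, -334.6, 7.7]
eef_rot: [0.0, 0.99, 0.144, 0.0]
force: [0.6, -0.4, -0.1]
grip_width: 29.4
finger_force: 25.0
```

```bash
python3 -c "
from h import *
go(698,45)"
```

```text
pos [ 417.1 -334.6    7.7] yaw 16.5 | turn 0.0 deg, tool x 37.74 y -28.39 cm tilt [ 0. -0. -1.]
```

Emit:
arm_command([
  [0,0,-2,0,2],
  [0,0,-3.5,0,2],
  [0,0,-3.5,0,2],
  [0,0,-3.3,0,2],
  [2.7,-2.03,0,0,2],
  [2.7,-2.03,0,0,2],
  [2.7,-2.03,0,0,2],
  [2.7,-2.03,0,0,2],
  [2.7,-2.03,0,0,2],
  [2.7,-2.03,0,0,2],
], newtons=40)

```text
clock: 7.37
position: [538.3, -170.2, 130.9]
eef_rot: [0.0, 0.99, 0.144, 0.0]
force: [-0.6, -0.7, -0.1]
grip_width: 28.7
finger_force: 40.0
```

Emit:
arm_command([
  [2.7,-2.03,0,0,2],
  [2.7,-2.03,0,0,2],
  [2.7,-2.03,0,0,2],
  [2.7,-2.03,0,0,2],
  [2.7,-2.03,0,0,2],
  [2.7,-2.03,0,0,2],
  [2.7,-2.03,0,0,2],
  [2.7,-2.03,0,0,2],
  [0,0,3,0,2],
  [0,0,2.0,0,2],
])

```text
clock: 8.2
position: [699.1, 48.4, 79.4]
eef_rot: [-0.001, 0.989, 0.145, 0.0]
force: [-0.0, -0.2, -1.3]
grip_width: 28.8
finger_force: 40.0
```

```bash
python3 -c "
from h import *
go(698,45);print(robot.sense()['grip_width'])"
```

```text
pos [699.1  48.4  79.4] yaw 16.7 | turn 0.0 deg, tool x -0.20 y 0.30 cm tilt [ 0.001  0.001 -1.   ]
28.79892477460064
```

Emit:
arm_command([
  [0,0,2.5,0,2],
  [0,0,0,0,5],
  [0,0,0,0,5],
  [0,0,0,0,5],
  [0,0,0,0,5],
  [0,0,-2.5,0,5],
  [0,0,-3.5,0,5],
  [0,0,-2,0,5],
  [-2.5,1.4,0,0,5],
  [-2.6,1.4,0,0,5],
])

```text
clock: 9.03
position: [659.0, 5.2, 138.9]
eef_rot: [-0.0, 0.989, 0.145, 0.003]
force: [-0.5, -0.8, -1.3]
grip_width: 49.9
finger_force: 0.0
```

Emit:
arm_command([
  [-2.6,1.4,0,0,5],
  [-2.6,1.4,0,0,5],
  [-2.6,1.4,0,0,5],
  [-2.6,1.4,0,0,5],
  [-2.6,1.4,0,0,5],
  [-2.6,1.4,0,0,5],
  [-2.6,1.4,0,0,5],
  [-2.6,1.4,0,0,5],
  [-2.6,1.4,0,0,5],
  [-2.6,1.4,0,0,5],
])

```text
clock: 9.87
position: [447.8, -205.2, 137.3]
eef_rot: [0.001, 0.99, 0.144, 0.001]
force: [1.2, -0.5, -0.3]
grip_width: 50.0
finger_force: 0.0
```

Emit:
arm_command([
  [-2.6,1.4,0,0,5],
  [-2.3,1.4,3,0,5],
  [0,0,0,0,5],
  [0,0,0,0,5],
])

```text
clock: 10.2
position: [408.3, -245.8, 106.1]
eef_rot: [0.0, 0.99, 0.143, 0.0]
force: [0.8, 0.9, 0.6]
grip_width: 49.8
finger_force: 0.0
```

```bash
python3 look.py;python3 wl.py; python3 -c "
from h import *
go(409.6,-242.2);print(robot.sense()['grip_width'])"
```

```text
red 69 [271.1 170. ] [689.4  42.8  30. ]
red 71 [339.2 255.9] [ 435.  -155.9   30. ]
red 263 [447.5 279.6] [ 364.8 -467.1   30. ]
wred 792 [234. 148.] [ 436.8 -154.7   30. ]
wred 794 [320. 201.] [ 411.4 -241.2   30. ]
wred 1057 [500. 274.] [ 387.  -456.6   30. ]
[ 409.7 -245.1  106.7] 49.50755121615551 0.0 [ 1.   1.1 -0.2] cam [ 490. -220.  294.]
pos [ 410.4 -244.7  106.9] yaw 16.6 | turn 0.0 deg, tool x -0.00 y -0.26 cm tilt [ 0.002 -0.001 -1.   ]
50.332332874257226
```

Emit:
arm_command([
  [0,-0.3,3,0,5],
  [0,0,3,0,5],
  [0,0,2.5,0,5],
  [0,0,1.4,0,5],
  [0,0,0,0,2],
  [0,0,0,0,2],
  [0,0,0,0,2],
  [0,0,0,0,2],
  [0,0,0,0,2],
])

```text
clock: 11.05
position: [409.6, -242.2, 8.1]
eef_rot: [0.001, 0.99, 0.144, 0.001]
force: [1.3, 2.8, 10.2]
grip_width: 29.0
finger_force: 40.0
```

Emit:
arm_command([
  [0,0,-2,0,2],
  [0,0,-3.5,0,2],
  [0,0,-3.5,0,2],
  [0,0,-3.3,0,2],
  [2.55,-1.35,0,0,2],
  [2.55,-1.35,0,0,2],
  [2.55,-1.35,0,0,2],
  [2.55,-1.35,0,0,2],
  [2.55,-1.35,0,0,2],
  [2.55,-1.35,0,0,2],
])

```text
clock: 11.88
position: [533.0, -119.8, 130.7]
eef_rot: [0.0, 0.99, 0.144, 0.001]
force: [0.9, -1.5, -0.8]
grip_width: 29.1
finger_force: 40.0
```

Emit:
arm_command([
  [2.55,-1.35,0,0,2],
  [2.55,-1.35,0,0,2],
  [2.55,-1.35,0,0,2],
  [2.55,-1.35,0,0,2],
  [2.55,-1.35,0,0,2],
  [2.55,-1.35,0,0,2],
  [2.55,-1.35,0,0,2],
  [2.55,-1.35,0,0,2],
  [0,0,3,0,2],
  [0,0,2,0,2],
])

```text
clock: 12.72
position: [697.8, 42.9, 79.5]
eef_rot: [-0.0, 0.989, 0.145, 0.001]
force: [-1.2, -1.5, -2.1]
grip_width: 29.0
finger_force: 40.0
```

Emit:
arm_command([
  [0,-2,2.2,0,2],
  [0,0,0,0,5],
  [0,0,0,0,5],
  [0,0,0,0,5],
  [0,0,0,0,5],
  [0,0,-2.5,0,5],
  [0,0,-3.5,0,5],
  [0,0,-2,0,5],
  [-2.6,1.1,0,0,5],
  [-2.6,1.1,0,0,5],
])

```text
clock: 13.55
position: [648.8, 24.2, 140.5]
eef_rot: [0.0, 0.99, 0.144, 0.002]
force: [0.6, -1.4, -1.2]
grip_width: 50.2
finger_force: 0.0
```

Emit:
arm_command([
  [-2.6,1.1,0,0,5],
  [-2.6,1.1,0,0,5],
  [-2.6,1.1,0,0,5],
  [-2.6,1.1,0,0,5],
  [-2.6,1.1,0,0,5],
  [-2.6,1.1,0,0,5],
  [-2.6,1.1,0,0,5],
  [-2.6,1.1,0,0,5],
  [-2.6,1.4,0,0,5],
  [-2.2,1.2,3,0,5],
])

```text
clock: 14.38
position: [436.6, -160.8, 112.5]
eef_rot: [0.002, 0.99, 0.143, 0.004]
force: [2.8, -1.1, 0.1]
grip_width: 50.2
finger_force: 0.0
```

Emit:
arm_command([
  [0,0,0,0,5],
  [0,0,0,0,5],
])

```text
clock: 14.55
position: [433.5, -159.4, 108.0]
eef_rot: [0.0, 0.99, 0.142, -0.0]
force: [0.9, -0.4, 0.5]
grip_width: 50.2
finger_force: 0.0
```

```bash
python3 look.py;python3 wl.py; python3 -c "
from h import *
go(435.5,-156);print(robot.sense()['grip_width'])"
```

```text
red 69 [271.1 170. ] [689.4  42.8  30. ]
red 25 [255.7 173.5] [679.3  88.6  30. ]
red 260 [447.5 279.5] [ 365.  -467.1   30. ]
wred 771 [320. 200.] [ 437.  -154.3   30. ]
[ 434.9 -158.6  108.6] 49.63948390635697 0.0 [0.4 0.9 0.9] cam [ 515. -134.  296.]
pos [ 435.6 -158.1  108.8] yaw 16.5 | turn 0.0 deg, tool x 0.05 y -0.21 cm tilt [ 0.002 -0.    -1.   ]
49.65184170461166
```

Emit:
arm_command([
  [0,-0.2,3,0,5],
  [0,0,3,0,5],
  [0,0,2.5,0,5],
  [0,0,1.2,0,5],
  [0,0,0,0,2],
  [0,0,0,0,2],
  [0,0,0,0,2],
  [0,0,0,0,2],
  [0,0,0,0,2],
])

```text
clock: 15.4
position: [435.2, -156.2, 12.0]
eef_rot: [0.0, 0.99, 0.144, 0.001]
force: [0.3, 1.6, 8.5]
grip_width: 28.6
finger_force: 40.0
```

Emit:
arm_command([
  [0,0,-2,0,2],
  [0,0,-3.5,0,2],
  [0,0,-3.5,0,2],
  [0,0,-3.3,0,2],
  [2.55,-0.86,0,0,2],
  [2.55,-0.86,0,0,2],
  [2.55,-0.86,0,0,2],
  [2.55,-0.86,0,0,2],
  [2.55,-0.86,0,0,2],
  [2.55,-0.86,0,0,2],
])

```text
clock: 16.23
position: [567.0, -62.4, 134.6]
eef_rot: [0.0, 0.99, 0.144, 0.001]
force: [0.8, -0.6, -1.0]
grip_width: 28.5
finger_force: 40.0
```

Emit:
arm_command([
  [2.55,-0.86,0,0,2],
  [2.55,-0.86,0,0,2],
  [2.55,-0.86,0,0,2],
  [2.55,-0.86,0,0,2],
  [2.55,-0.86,0,0,2],
  [2.55,-0.86,0,0,2],
  [0,0,3,0,2],
  [0,0,2,0,2],
  [0,0,1,0,2],
  [0,0,0,0,2],
])

```text
clock: 17.07
position: [696.5, 29.6, 71.8]
eef_rot: [-0.0, 0.99, 0.144, -0.002]
force: [-0.4, 0.4, -0.9]
grip_width: 29.2
finger_force: 40.0
```

```bash
python3 -c "
from h import *
go(696,42);print(robot.sense()['grip_width'])"
```

```text
pos [696.5  29.6  71.8] yaw 16.5 | turn 0.0 deg, tool x 0.31 y -1.20 cm tilt [-0.003 -0.    -1.   ]
29.23660268989292
```

Emit:
arm_command([
  [0,0,1,0,5],
  [0,0,0,0,5],
  [0,0,0,0,5],
  [0,0,0,0,5],
  [0,0,0,0,5],
  [0,0,-2.5,0,5],
  [0,0,-3.5,0,5],
  [0,0,-3.5,-7,5],
  [0,0,0,-7,5],
  [0,0,0,-7,5],
])

```text
clock: 17.9
position: [699.5, 30.1, 162.3]
eef_rot: [0.001, 0.946, 0.325, 0.002]
force: [0.2, -0.8, -1.7]
grip_width: 49.9
finger_force: 0.0
```

Emit:
arm_command([
  [0,0,0,-7,5],
  [0,0,0,-7,5],
  [0,0,0,-7,5],
  [0,0,0,-7,5],
  [0,0,0,-7,5],
  [0,0,0,-7,5],
  [0,0,0,-7,5],
  [0,0,0,0,5],
  [0,0,0,0,5],
])

```text
clock: 18.65
position: [698.0, 29.7, 159.1]
eef_rot: [0.0, 0.73, 0.684, 0.0]
force: [0.1, -0.1, 0.7]
grip_width: 49.8
finger_force: 0.0
```

```bash
python3 look.py;python3 -c "
from h import *
go(567,325,90.2);print(robot.sense()['grip_width'],robot.sense()['qpos'].round(2))"
```

```text
red 263 [447.5 279.6] [ 364.8 -467.1   30. ]
pos [698.   29.7 159. ] yaw 86.3 | turn -3.9 deg, tool x 29.57 y -12.99 cm tilt [ 0.  0. -1.]
50.239645977463525 [ 0.23  0.55 -0.52  1.56  0.29  1.12 -0.43]
```

Emit:
arm_command([
  [0,0,0,-3.9,5],
  [3.2,-1.4,0,0,5],
  [3.3,-1.45,0,0,5],
  [3.3,-1.45,0,0,5],
  [3.3,-1.45,0,0,5],
  [3.3,-1.45,0,0,5],
  [3.3,-1.45,0,0,5],
  [3.3,-1.45,0,0,5],
  [3.3,-1.45,0,0,5],
  [3.3,-1.45,0,0,5],
])

```text
clock: 19.53
position: [564.8, 326.4, 159.1]
eef_rot: [0.0, 0.706, 0.708, 0.0]
force: [1.2, 0.5, 0.4]
grip_width: 49.9
finger_force: 0.0
```

Emit:
arm_command([
  [0,0,3,0,5],
  [0,0,3,0,5],
  [0,0,0,0,5],
  [0,0,0,0,5],
])

```text
clock: 19.87
position: [565.0, 324.4, 98.2]
eef_rot: [-0.0, 0.705, 0.709, -0.001]
force: [0.5, 0.9, 0.8]
grip_width: 50.3
finger_force: 0.0
```

```bash
python3 look.py pics/t5.png;python3 -c "
from h import *
go(567,325,90.2);print(robot.sense()['grip_width'],robot.sense()['qpos'].round(2))
im2=robot.capture('wrist')[:,:,::-1];t=cv2.imread('pics/t5.png')
cv2.imwrite('pics/w5.png',np.vstack([im2,cv2.resize(t[120:220,140:300],(320,200))[:, :].repeat(1,1) if 0 else cv2.copyMakeBorder(cv2.resize(t[125:225,140:300],(320,200)),0,0,0,320,cv2.BORDER_CONSTANT)]))"
```

```text
red 29 [283.2 161.2] [715.5   7.1  30. ]
red 69 [271.1 170. ] [689.4  42.8  30. ]
red 25 [255.7 173.5] [679.3  88.6  30. ]
red 260 [447.4 279.5] [ 365.  -467.1   30. ]
red 13 [ 87.  282.5] [364.3 573.4  30. ]
pos [565.9 324.9  99.6] yaw 90.3 | turn 0.1 deg, tool x 0.01 y 0.11 cm tilt [ 0. -0. -1.]
50.45373802836335 [-0.19  0.55 -0.59  1.71  0.36  0.98 -0.91]
```

View pics/w5.png

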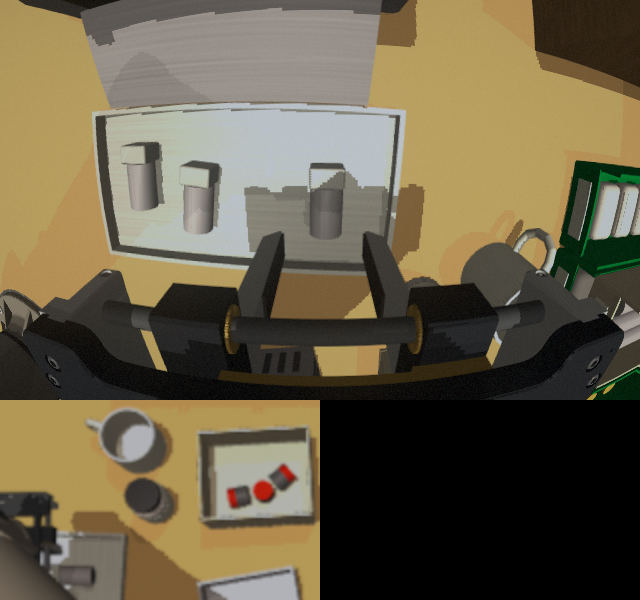

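All three stubs lie in the bin. The wrist view shows T1 at (326,200) centred between the jaws, T2 at (199,198) and T3 at (140,177), all still in the tray.

```bash
python3 -c "
from h import *
m=robot.camera_model('wrist')
for a,b in (((326,163),(326,238)),((200,163),(198,232)),((140,144),(144,209))):
    A=wray(m,a,35);B=wray(m,b,8);print(((A+B)/2).round(1),np.linalg.norm((A-B)[:2]).round(1))"
```

```text
[569.  325.8  21.5] 79.2
[448.  328.1  21.5] 79.6
[385.6 350.1  21.5] 76.0
```

Emit:
arm_command([
  [0,0,3,0,5],
  [0,0,3,0,5],
  [0,0,2,0,5],
  [0,0,0.7,0,5],
  [0,0,0,0,2],
  [0,0,0,0,2],
  [0,0,0,0,2],
  [0,0,0,0,2],
  [0,0,0,0,2],
])

```text
clock: 20.72
position: [566.8, 325.5, 13.8]
eef_rot: [0.0, 0.705, 0.71, 0.001]
force: [-0.6, -1.2, 8.6]
grip_width: 28.7
finger_force: 40.0
```

Emit:
arm_command([
  [0,0,-1.5,0,2],
  [0,0,-3,0,2],
  [0,0,-3.5,6.7,2],
  [0,0,-3.5,6.7,2],
  [0,0,-3.5,6.7,2],
  [0,0,-1.2,6.7,2],
  [0,0,0,6.7,2],
  [0,0,0,6.7,2],
  [0,0,0,6.7,2],
  [0,0,0,6.7,2],
])

```text
clock: 21.55
position: [565.5, 325.2, 175.8]
eef_rot: [-0.0, 0.95, 0.313, 0.001]
force: [0.1, -0.1, -0.7]
grip_width: 28.3
finger_force: 39.9
```

Emit:
arm_command([
  [0,0,0,6.7,2],
  [0,0,0,6.7,2],
  [0,0,0,6.7,2],
  [0,0,0,6.7,2],
  [0,0,0,0,2],
  [0,0,0,0,2],
])

```text
clock: 22.05
position: [565.5, 325.3, 175.1]
eef_rot: [-0.0, 0.996, 0.09, 0.0]
force: [-0.2, -0.3, -0.4]
grip_width: 28.6
finger_force: 39.9
```

```bash
python3 -c "
from h import *
go(517.4,84.9,9.7);print(robot.sense()['grip_width'],robot.sense()['qpos'].round(2))"
```

```text
pos [565.5 325.3 175.1] yaw 10.3 | turn 0.6 deg, tool x -8.79 y 22.88 cm tilt [ 0.001  0.001 -1.   ]
28.633271139118175 [-0.38  0.43 -0.32  1.67  0.15  1.07 -2.14]
```

Emit:
arm_command([
  [0,0,0,0.6,2],
  [-1.1,2.86,0,0,2],
  [-1.1,2.86,0,0,2],
  [-1.1,2.86,0,0,2],
  [-1.1,2.86,0,0,2],
  [-1.1,2.86,0,0,2],
  [-1.1,2.86,0,0,2],
  [-1.1,2.86,0,0,2],
  [-1.1,2.86,0,0,2],
  [0,0,0,0,2],
])

```text
clock: 22.88
position: [515.5, 78.7, 174.0]
eef_rot: [0.001, 0.997, 0.081, -0.0]
force: [1.4, -1.6, -0.9]
grip_width: 28.5
finger_force: 39.9
```

Emit:
arm_command([
  [0,0,3,0,2],
  [0,0,3,0,2],
  [0,0,2,0,2],
  [0,0,0,0,2],
  [0,0,0,0,2],
])

```text
clock: 23.3
position: [516.0, 84.9, 93.7]
eef_rot: [-0.0, 0.997, 0.083, -0.001]
force: [0.5, -0.3, 0.4]
grip_width: 28.3
finger_force: 39.9
```

```bash
python3 -c "
from h import *
go(517.4,84.9,9.7);print(robot.sense()['grip_width'],robot.sense()['qpos'].round(2))
im=robot.capture('side')[:,:,::-1];im2=robot.capture('wrist')[:,:,::-1]
cv2.imwrite('pics/p6.png',np.hstack([cv2.resize(im[200:340,240:400],(460,400)),cv2.resize(im2,None,fx=.52,fy=1)[:400]]))
"
```

```text
pos [516.   84.9  93.7] yaw 9.5 | turn -0.2 deg, tool x 0.14 y 0.02 cm tilt [-0.002 -0.    -1.   ]
28.34277095114938 [-0.07  0.32 -0.26  2.03  0.11  0.81 -1.79]
```

View pics/p6.png

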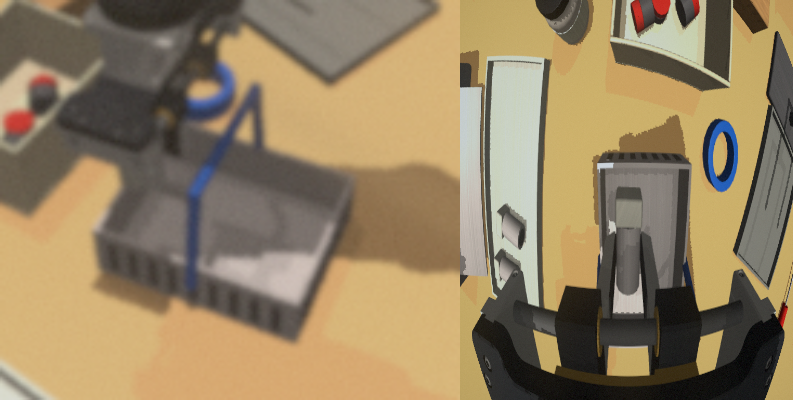

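The side view shows the tube over the far (+x) half of the basket, clear of the blue bail. The wrist view agrees. Now I lower it.

Emit:
arm_command([
  [0.1,0,3,0,2],
  [0,0,2,0,2],
  [0,0,1.5,0,2],
  [0,0,1.0,0,2],
  [0,0,0,0,2],
  [0,0,0,0,4.2],
  [0,0,0,0,4.2],
  [0,0,0,0,4.2],
])

```text
clock: 24.07
position: [518.2, 85.1, 20.0]
eef_rot: [-0.0, 0.997, 0.082, 0.001]
force: [0.2, -0.5, 0.3]
grip_width: 41.6
finger_force: 0.0
```

Emit:
arm_command([
  [0,0,-1,0,4.2],
  [0,0,-2,0,4.2],
  [0,0,-3,0,4.2],
  [0,0,-3.5,0,5],
  [0,0,-3.5,0,5],
  [0,0,-2,0,5],
])

```text
clock: 24.57
position: [518.4, 85.3, 173.8]
eef_rot: [-0.0, 0.997, 0.082, 0.002]
force: [0.3, -0.6, -0.1]
grip_width: 49.9
finger_force: 0.0
```

```bash
python3 -c "
from h import *
go(447,328,9.7)
go(447,328,83.5)"
```

```text
pos [518.4  85.3 173.8] yaw 9.5 | turn -0.2 deg, tool x -2.95 y -25.13 cm tilt [ 0.005  0.001 -1.   ]
pos [518.4  85.3 173.8] yaw 9.5 | turn -74.0 deg, tool x 23.31 y -9.84 cm tilt [ 0.005  0.001 -1.   ]
```

Emit:
arm_command([
  [-0.4,-3.1,0,0,5],
  [-0.4,-3.1,0,0,5],
  [-0.4,-3.1,0,0,5],
  [-0.4,-3.1,0,0,5],
  [-0.4,-3.1,0,0,5],
  [-0.4,-3.2,0,0,5],
  [-0.3,-3.2,0,0,5],
  [-0.3,-3.2,0,0,5],
  [0,0,0,-6.7,5],
  [0,0,0,-6.7,5],
])

```text
clock: 25.4
position: [445.4, 330.0, 170.1]
eef_rot: [-0.0, 0.979, 0.202, 0.0]
force: [0.8, -0.6, 0.3]
grip_width: 50.1
finger_force: 0.0
```

Emit:
arm_command([
  [0,0,0,-6.7,5],
  [0,0,0,-6.7,5],
  [0,0,0,-6.7,5],
  [0,0,0,-6.7,5],
  [0,0,0,-6.7,5],
  [0,0,1,-6.7,5],
  [0,0,2,-6.7,5],
  [0,0,3,-6.7,5],
  [0,0,1,-6.7,5],
  [0,0,0,0,5],
])

```text
clock: 26.23
position: [445.6, 326.5, 97.5]
eef_rot: [-0.0, 0.746, 0.666, -0.001]
force: [-0.6, -0.2, -0.0]
grip_width: 50.0
finger_force: 0.0
```

```bash
cat > tubes.py <<'E'
from h import *
# bright tubes in tray seen by wrist: print blobs of lug/tube via top camera instead
import sys
im=robot.capture('wrist')[:,:,::-1];cv2.imwrite(sys.argv[1],im)
s=robot.sense();m=robot.camera_model('wrist')
np.save('wm.npy',m,allow_pickle=True)
E
python3 -c "
from h import *
go(447,328,83.5);print(robot.sense()['grip_width'])
im=robot.capture('wrist')[:,:,::-1];cv2.imwrite('pics/w7.png',im)"
```

```text
pos [445.6 326.5  97.5] yaw 83.5 | turn -0.0 deg, tool x 0.17 y 0.12 cm tilt [-0.002 -0.002 -1.   ]
49.973229949161244
```

View pics/w7.png

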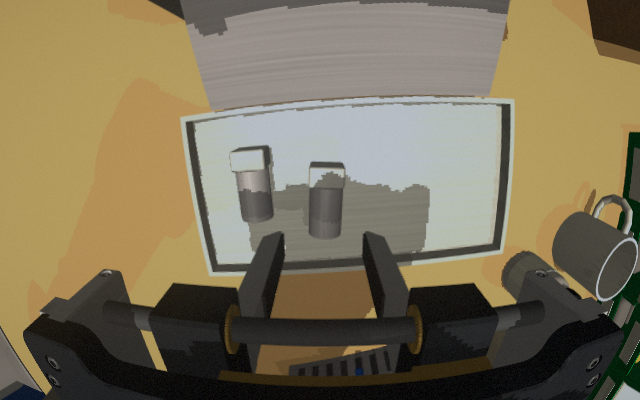

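The wrist view shows T2 at (326,200), centred between the jaws, and T3 at (255,185), clear of the left finger.

Emit:
arm_command([
  [0.1,0.1,3,0,4.4],
  [0,0,3,0,4.4],
  [0,0,1.5,0,4.4],
  [0,0,0.9,0,4.4],
  [0,0,0,0,2],
  [0,0,0,0,2],
  [0,0,0,0,2],
  [0,0,0,0,2],
  [0,0,0,0,2],
])

```text
clock: 27.03
position: [448.5, 329.1, 16.2]
eef_rot: [0.0, 0.748, 0.663, 0.001]
force: [-0.7, -0.7, 8.9]
grip_width: 27.2
finger_force: 40.1
```

Emit:
arm_command([
  [0,0,-1.5,0,2],
  [0,0,-3,0,2],
  [0,0,-3.5,6.7,2],
  [0,0,-3.5,6.7,2],
  [0,0,-3.5,6.7,2],
  [0,0,-1.2,6.7,2],
  [0,0,0,6.7,2],
  [0,0,0,6.7,2],
  [0,0,0,6.7,2],
  [0,0,0,6.7,2],
])

```text
clock: 27.87
position: [447.8, 328.5, 177.7]
eef_rot: [-0.0, 0.968, 0.252, 0.001]
force: [-0.5, -0.1, -1.2]
grip_width: 26.7
finger_force: 39.1
```

Emit:
arm_command([
  [0,0,0,6.7,2],
  [0,0,0,6.7,2],
  [0,0,0,6.8,2],
  [0,0,0,0,2],
  [0,0,0,0,2],
])

```text
clock: 28.28
position: [447.6, 328.7, 177.4]
eef_rot: [-0.0, 0.997, 0.083, 0.0]
force: [0.0, -0.2, -1.4]
grip_width: 27.0
finger_force: 39.1
```

```bash
python3 -c "
from h import *
go(526.8,29.7,9.7);print(robot.sense()['grip_width'],robot.sense()['qpos'].round(2))"
```

```text
pos [447.6 328.7 177.4] yaw 9.6 | turn -0.1 deg, tool x 2.77 y 30.80 cm tilt [ 0.001  0.    -1.   ]
26.998913547231968 [-0.41  0.28 -0.4   1.88  0.13  1.01 -2.27]
```

Emit:
arm_command([
  [0.3,3.1,0,0,2],
  [0.3,3.1,0,0,2],
  [0.3,3.1,0,0,2],
  [0.3,3.1,0,0,2],
  [0.3,3.1,0,0,2],
  [0.3,3.1,0,0,2],
  [0.3,3.1,0,0,2],
  [0.3,3.1,0,0,2],
  [0.2,3.0,0,0,2],
  [0.2,3.0,0,0,2],
])

```text
clock: 29.12
position: [525.5, 27.5, 177.1]
eef_rot: [-0.0, 0.996, 0.084, 0.0]
force: [-0.4, 1.4, -1.1]
grip_width: 27.6
finger_force: 39.1
```

Emit:
arm_command([
  [0,0,1,0,2],
  [0,0,3,0,2],
  [0,0,3,0,2],
  [0,0,1,0,2],
  [0,0,0,0,2],
])

```text
clock: 29.53
position: [523.7, 29.1, 94.8]
eef_rot: [-0.0, 0.997, 0.083, -0.002]
force: [-0.9, -0.1, -0.6]
grip_width: 27.3
finger_force: 39.1
```

```bash
python3 -c "
from h import *
go(526.8,29.7,9.7);print(robot.sense()['grip_width'],robot.sense()['qpos'].round(2))
m=robot.camera_model('wrist');im=robot.capture('wrist')[:,:,::-1];cv2.imwrite('pics/w8.png',im)"
```

```text
pos [523.7  29.1  94.8] yaw 9.5 | turn -0.2 deg, tool x 0.32 y -0.01 cm tilt [-0.004 -0.    -1.   ]
27.30197961039979 [ 0.01  0.32 -0.22  2.02  0.09  0.81 -1.67]
```

View pics/w8.png

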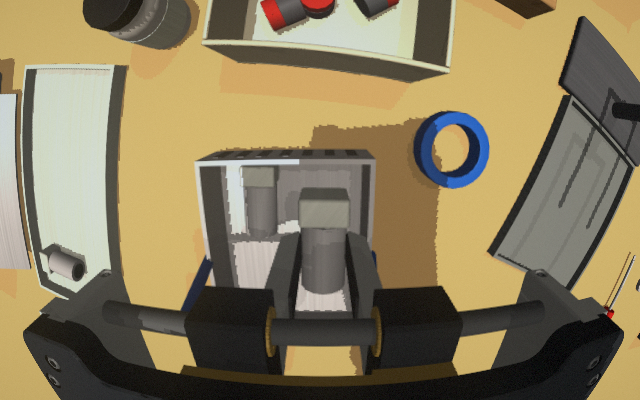

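T1 lies in the far-left of the basket at (262,200). T2 is held above the right side with room to spare, and T3 is still in the tray.

Emit:
arm_command([
  [0.2,0,3,0,2],
  [0,0,2,0,2],
  [0,0,1.5,0,2],
  [0,0,0.9,0,2],
  [0,0,0,0,2],
  [0,0,0,0,4.1],
  [0,0,0,0,4.1],
  [0,0,0,0,4.1],
])

```text
clock: 30.25
position: [528.2, 29.6, 24.1]
eef_rot: [-0.0, 0.997, 0.082, 0.001]
force: [0.5, -0.5, 0.1]
grip_width: 40.2
finger_force: 0.0
```

Emit:
arm_command([
  [0,0,-1,0,4.1],
  [0,0,-2,0,4.1],
  [0,0,-3,0,4.2],
  [0,0,-3.5,0,4.6],
  [0,0,-3.5,0,4.6],
  [0,0,-2,0,4.6],
])

```text
clock: 30.75
position: [528.3, 29.7, 177.8]
eef_rot: [-0.0, 0.997, 0.082, 0.002]
force: [0.1, 1.3, 0.3]
grip_width: 45.9
finger_force: 0.0
```

```bash
python3 look.py pics/t9.png; python3 -c "
from h import *
go(385,350.1);go(385,350.1,88.2)"
```

```text
red 29 [283.2 161.2] [715.5   7.1  30. ]
red 72 [264.6 167. ] [698.6  62.4  30. ]
red 26 [253.5 173.7] [678.8  95.   30. ]
red 261 [447.5 279.6] [ 364.8 -467.1   30. ]
pos [529.8  29.8 180.3] yaw 9.3 | turn 0.0 deg, tool x -9.09 y -33.95 cm tilt [ 0.008  0.001 -1.   ]
pos [529.8  29.8 180.3] yaw 9.3 | turn -78.9 deg, tool x 31.56 y -15.48 cm tilt [ 0.008  0.001 -1.   ]
```

Emit:
arm_command([
  [-0.8,-3.1,0,0,4.6],
  [-0.8,-3.1,0,0,4.6],
  [-0.8,-3.1,0,0,4.6],
  [-0.8,-3.1,0,0,4.6],
  [-0.8,-3.1,0,0,4.6],
  [-0.8,-3.1,0,0,4.6],
  [-0.8,-3.1,0,0,4.6],
  [-0.8,-3.1,0,0,4.6],
  [-0.9,-3.1,0,0,4.6],
  [-0.9,-3.1,0,0,4.6],
])

```text
clock: 31.63
position: [395.2, 323.3, 173.8]
eef_rot: [-0.0, 0.997, 0.081, 0.001]
force: [1.0, 0.7, 0.4]
grip_width: 45.8
finger_force: 0.0
```

Emit:
arm_command([
  [-0.7,-3,0,0,4.6],
  [0,0,0,-6.6,4.6],
  [0,0,0,-6.6,4.6],
  [0,0,0,-6.6,4.6],
  [0,0,0,-6.6,4.6],
  [0,0,0,-6.6,4.6],
  [0,0,0,-6.6,4.6],
  [0,0,0,-6.6,4.6],
  [0,0,0,-6.6,4.6],
  [0,0,0,-6.6,4.6],
])

```text
clock: 32.47
position: [384.3, 350.4, 173.7]
eef_rot: [0.0, 0.824, 0.567, 0.0]
force: [-0.2, -0.3, 0.3]
grip_width: 46.0
finger_force: 0.0
```

Emit:
arm_command([
  [0,0,3,-6.6,4.6],
  [0,0,3,-6.6,4.6],
  [0,0,2,-6.3,4.6],
  [0,0,0,0,4.6],
  [0,0,0,0,4.6],
])

```text
clock: 32.88
position: [384.0, 350.2, 93.1]
eef_rot: [-0.0, 0.719, 0.695, -0.001]
force: [0.8, 0.3, 0.5]
grip_width: 45.8
finger_force: 0.0
```

```bash
python3 -c "
from h import *
go(385,350.1,88.2)
m=robot.camera_model('wrist');im=robot.capture('wrist')[:,:,::-1];cv2.imwrite('pics/w9.png',im)
g=cv2.cvtColor(im,cv2.COLOR_BGR2HSV)
for c in (326,): A=wray(m,(c,163),35);B=wray(m,(c,238),8);print(A,B)"
```

```text
pos [384.  350.2  93.1] yaw 88.0 | turn -0.2 deg, tool x -0.01 y 0.10 cm tilt [-0.001 -0.001 -1.   ]
[387.46557737 391.57158543  35.        ] [385.32739032 314.22815173   8.        ]
```

View pics/w9.png

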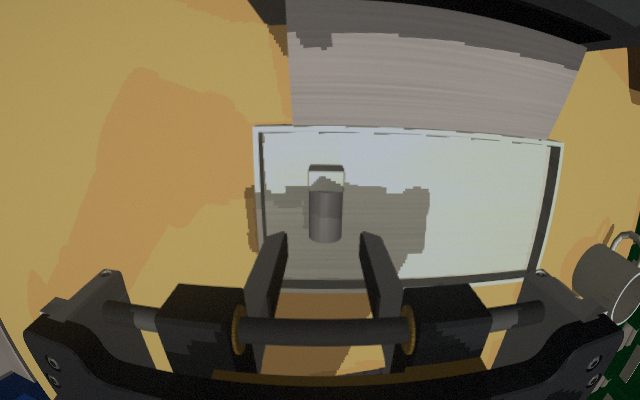

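T3 is at (326,203), centred between the jaws and clear of the tray wall. This is the last tube in the tray.

Emit:
arm_command([
  [0,0.1,3,0,4.6],
  [0,0,2.5,0,4.6],
  [0,0,1.5,0,4.6],
  [0,0,0.9,0,4.6],
  [0,0,0,0,2],
  [0,0,0,0,2],
  [0,0,0,0,2],
  [0,0,0,0,2],
  [0,0,0,0,2],
])

```text
clock: 33.68
position: [386.1, 351.2, 15.2]
eef_rot: [0.0, 0.718, 0.696, 0.001]
force: [-0.2, -1.0, 9.4]
grip_width: 27.8
finger_force: 40.2
```

Emit:
arm_command([
  [0,0,-1.5,0,2],
  [0,0,-3,0,2],
  [0,0,-3.5,6.5,2],
  [0,0,-3.5,6.5,2],
  [0,0,-3.5,6.5,2],
  [0,0,-1.2,6.5,2],
  [0,0,0,6.5,2],
  [0,0,0,6.5,2],
  [0,0,0,6.5,2],
  [0,0,0,6.5,2],
])

```text
clock: 34.52
position: [385.3, 350.5, 176.8]
eef_rot: [-0.0, 0.951, 0.308, 0.001]
force: [-0.3, -0.7, -1.4]
grip_width: 28.3
finger_force: 39.6
```

Emit:
arm_command([
  [0,0,0,6.5,2],
  [0,0,0,6.5,2],
  [0,0,0,6.5,2],
  [0,0,0,6.8,2],
  [0,0,0,0,2],
  [0,0,0,0,2],
])

```text
clock: 35.02
position: [385.2, 350.6, 176.4]
eef_rot: [-0.0, 0.996, 0.089, 0.0]
force: [-0.1, 0.2, -0.9]
grip_width: 27.6
finger_force: 39.6
```

```bash
python3 -c "
from h import *
go(427.5,41.1,9.7);print(robot.sense()['grip_width'],robot.sense()['qpos'].round(2))"
```

```text
pos [385.2 350.6 176.4] yaw 10.2 | turn 0.5 deg, tool x -1.05 y 31.22 cm tilt [ 0.001  0.001 -1.   ]
27.6242174604463 [-0.46  0.23 -0.46  1.95  0.12  0.99 -2.37]
```

Emit:
arm_command([
  [0,0,0,0.5,2],
  [-0.1,3.1,0,0,2],
  [-0.1,3.1,0,0,2],
  [-0.1,3.1,0,0,2],
  [-0.1,3.1,0,0,2],
  [-0.1,3.1,0,0,2],
  [-0.1,3.1,0,0,2],
  [-0.1,3.1,0,0,2],
  [-0.1,3.1,0,0,2],
  [-0.1,3.1,0,0,2],
])

```text
clock: 35.85
position: [422.1, 72.2, 176.0]
eef_rot: [-0.0, 0.996, 0.084, 0.0]
force: [0.9, 0.3, -1.1]
grip_width: 28.0
finger_force: 39.6
```

Emit:
arm_command([
  [-0.1,3.3,0,0,2],
  [0,0,0,0,2],
  [0,0,2,0,2],
  [0,0,3,0,2],
  [0,0,3,0,2],
  [0,0,0,0,2],
  [0,0,0,0,2],
])

```text
clock: 36.43
position: [425.8, 41.0, 95.4]
eef_rot: [-0.0, 0.997, 0.083, -0.001]
force: [0.8, -0.2, 0.0]
grip_width: 28.1
finger_force: 39.6
```

```bash
python3 -c "
from h import *
go(427.5,41.1,9.7);print(robot.sense()['grip_width'],robot.sense()['qpos'].round(2))
im=robot.capture('wrist')[:,:,::-1];cv2.imwrite('pics/w10.png',im)"
```

```text
pos [425.8  41.   95.4] yaw 9.5 | turn -0.2 deg, tool x 0.17 y 0.02 cm tilt [-0.003 -0.    -1.   ]
28.1190248516564 [-0.04  0.17 -0.22  2.22  0.05  0.75 -1.71]
```

View pics/w10.png

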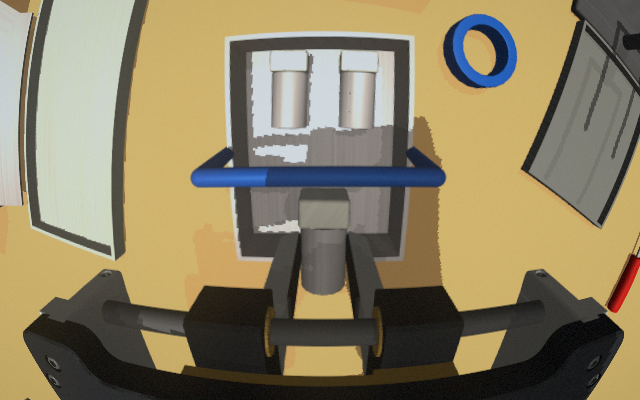

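The wrist view shows T1 and T2 side by side in the far half at (290,90) and (358,90). T3 is held over the near half at (325,245), just clear of the bail at row 177. I'll lower it in two steps and watch the force.

Emit:
arm_command([
  [0.1,0,2,0,2],
  [0,0,2,0,2],
  [0,0,0.7,0,2],
  [0,0,0,0,2],
])

```text
clock: 36.82
position: [427.5, 41.2, 48.9]
eef_rot: [0.0, 0.997, 0.083, -0.0]
force: [-0.8, -1.3, -0.3]
grip_width: 27.8
finger_force: 39.6
```

Emit:
arm_command([
  [0,0,0.8,0,2],
  [0,0,0.8,0,2],
  [0,0,0.5,0,2],
  [0,0,0.5,0,2],
  [0,0,0,0,2],
])

```text
clock: 37.23
position: [427.2, 41.1, 22.0]
eef_rot: [0.0, 0.997, 0.082, -0.001]
force: [-0.7, 0.0, -0.3]
grip_width: 27.8
finger_force: 39.6
```

Emit:
arm_command([
  [0,0,0.5,0,2],
  [0,0,0,0,2],
  [0,0,0,0,4.2],
  [0,0,0,0,4.2],
  [0,0,0,0,4.2],
  [0,0,-1,0,4.2],
  [0,0,-2,0,4.2],
  [0,0,-3,0,4.2],
  [0,0,-3.5,0,4.2],
  [0,0,-3.5,0,4.2],
])

```text
clock: 38.07
position: [426.8, 41.3, 149.9]
eef_rot: [-0.0, 0.997, 0.082, -0.0]
force: [1.2, -0.4, 0.5]
grip_width: 42.2
finger_force: 0.0
```

Emit:
arm_command([
  [0,0,-3,0,4],
  [0,0,-2,-6.9,4],
  [0,0,0,-6.9,4],
  [0,0,0,-6.9,4],
  [0,0,0,-6.9,4],
  [0,0,0,-6.9,4],
  [0,0,0,-6.9,4],
  [0,0,0,-6.9,4],
  [0,0,0,-6.9,4],
  [0,0,0,-6.9,4],
])

```text
clock: 38.9
position: [427.4, 41.2, 198.6]
eef_rot: [0.0, 0.81, 0.587, 0.0]
force: [0.2, -0.6, -0.2]
grip_width: 40.2
finger_force: 0.0
```

Emit:
arm_command([
  [0,0,0,-6.9,4],
  [0,0,0,-6.9,4],
  [0,0,0,-6.9,4],
  [0,0,0,-6.9,4],
  [0,0,0,0,4],
  [0,0,0,0,4],
])

```text
clock: 39.4
position: [427.5, 41.2, 198.3]
eef_rot: [0.0, 0.65, 0.76, 0.0]
force: [0.8, 0.0, -0.2]
grip_width: 40.2
finger_force: 0.0
```

```bash
python3 - <<'E'
from h import *
m=robot.camera_model('wrist');im=robot.capture('wrist')[:,:,::-1];hsv=cv2.cvtColor(im,cv2.COLOR_BGR2HSV)
H,S,V=[hsv[...,i].astype(int) for i in range(3)]
for a,c,P in blobs((H>100)&(H<125)&(S>120)&(V>50),150):
    W=np.array([wray(m,p,135)[:2] for p in P[::3]]);print(a,c.round(0),[np.round(q,1) for q in line(W)])
go(474.8,49.2,99.6);print(robot.sense()['qpos'].round(2))
E
```

```text
1226 [382. 186.] [array([473.8,  69.3]), np.float64(100.2), np.float64(109.9), np.float64(9.9)]
882 [424. 269.] [array([533.2,  -3.9]), np.float64(175.0), np.float64(52.3), np.float64(39.8)]
pos [427.5  41.2 198.2] yaw 98.9 | turn -0.7 deg, tool x 0.00 y 4.80 cm tilt [ 0.001  0.    -1.   ]
[ 0.01  0.03 -0.26  2.11  0.01  1.   -0.1 ]
```

Emit:
arm_command([
  [0,0,0,-0.8,4],
  [0,2.4,0,0,4],
  [0,2.45,2,0,4],
  [0,0,2,0,4],
  [0,0,0,0,4],
  [0,0,0,0,4],
])

```text
clock: 39.95
position: [474.3, 49.5, 157.2]
eef_rot: [-0.001, 0.644, 0.765, -0.001]
force: [-0.0, -0.3, 0.5]
grip_width: 40.2
finger_force: 0.0
```

```bash
python3 - <<'E'
from h import *
m=robot.camera_model('wrist');im=robot.capture('wrist')[:,:,::-1];hsv=cv2.cvtColor(im,cv2.COLOR_BGR2HSV)
H,S,V=[hsv[...,i].astype(int) for i in range(3)]
for a,c,P in blobs((H>100)&(H<125)&(S>120)&(V>50),150):
    W=np.array([wray(m,p,135)[:2] for p in P[::3]]);print(a,c.round(0),[np.round(q,1) for q in line(W)])
go(475.5,49.2,99.8);cv2.imwrite('pics/w11.png',im)
E
```

```text
2013 [327. 213.] [array([475.3,  59.5]), np.float64(100.0), np.float64(130.6), np.float64(9.0)]
357 [405. 279.] [array([546.9,  16.6]), np.float64(161.6), np.float64(31.5), np.float64(14.2)]
pos [474.8  49.5 158.1] yaw 99.9 | turn 0.1 deg, tool x -0.04 y 0.06 cm tilt [-0.001 -0.    -1.   ]
```

View pics/w11.png

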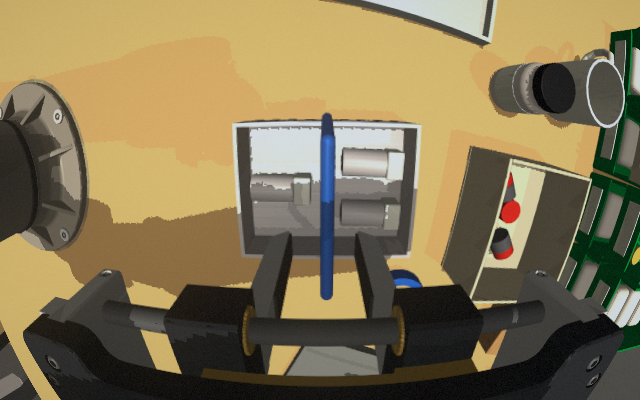

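All three tubes lie in the basket at (282,187), (372,162) and (370,212), and the bail at column 327 is centred between the jaws. That was my fifteenth picture, one over the limit of 14. From here I work from numbers only.

Emit:
arm_command([
  [0,0.1,2,0,4],
  [0,0,1.5,0,4],
  [0,0,0.9,0,4],
  [0,0,0,0,4],
  [0,0,0,0,0.5],
  [0,0,0,0,0.5],
  [0,0,0,0,0.5],
  [0,0,0,0,0.5],
  [0,0,0,0,0.5],
  [0,0,0,0,0.5],
], newtons=50)

```text
clock: 40.83
position: [476.7, 49.8, 114.2]
eef_rot: [0.0, 0.643, 0.766, 0.0]
force: [-0.7, -0.5, 4.7]
grip_width: 8.7
finger_force: 50.0
```

Emit:
arm_command([
  [0,0,0,0,0.5],
  [0,0,0,0,0.5],
  [0,0,-0.5,0,0.5],
  [0,0,-0.5,0,0.5],
  [0,0,0,0,0.5],
  [0,0,0,0,0.5],
])

```text
clock: 41.33
position: [476.3, 49.7, 123.8]
eef_rot: [0.0, 0.643, 0.766, 0.0]
force: [-0.6, -0.1, -6.9]
grip_width: 8.6
finger_force: 50.0
```

```bash
python3 - <<'E'
from h import *
s=robot.sense();print(s['position'].round(1),s['grip_width'],s['finger_force'],s['force'].round(1),s['torque'].round(2))
a=np.radians(-14.7);X=np.array([np.cos(a),np.sin(a)]);S=np.array([571.2,-271.2])
for d in (110,60,0): print(d,(S-X*d).round(1)); go(*(S-X*d),75.3)
E
```

```text
[476.3  49.7 123.8] 8.584753738224874 49.99632239341736 [-0.6 -0.1 -6.9] [-0.09 -0.07 -0.04]
110 [ 464.8 -243.3]
pos [476.3  49.7 123.8] yaw 99.9 | turn 24.6 deg, tool x -28.63 y 6.33 cm tilt [ 0.  0. -1.]
60 [ 513.2 -256. ]
pos [476.3  49.7 123.8] yaw 99.9 | turn 24.6 deg, tool x -28.63 y 11.33 cm tilt [ 0.  0. -1.]
0 [ 571.2 -271.2]
pos [476.3  49.7 123.8] yaw 99.9 | turn 24.6 deg, tool x -28.63 y 17.33 cm tilt [ 0.  0. -1.]
```

Emit:
arm_command([
  [0,0,-1,0,0.5],
  [0,0,-1.5,0,0.5],
  [0,0,-1.5,4,0.5],
  [0,0,0,5,0.5],
  [0,0,0,5,0.5],
  [0,0,0,5,0.5],
  [0,0,0,3.6,0.5],
  [0,0,0,2,0.5],
  [0,0,0,0,0.5],
], newtons=60)

```text
clock: 42.08
position: [476.2, 49.7, 164.2]
eef_rot: [-0.0, 0.792, 0.61, 0.0]
force: [-0.2, -0.3, -7.1]
grip_width: 8.4
finger_force: 60.0
```

Emit:
arm_command([
  [-0.8,0.2,0,0,0.5],
  [-1.5,0.4,0,0,0.5],
  [-2,0.4,0,0,0.5],
  [-2,0.4,0,0,0.5],
  [-2,0.4,0,0,0.5],
  [-2,0.4,0,0,0.5],
  [-2,0.4,0,0,0.5],
  [-2,0.4,0,0,0.5],
  [-2,0.4,0,0,0.5],
  [-2,0.4,0,0,0.5],
])

```text
clock: 42.92
position: [466.3, -138.6, 163.9]
eef_rot: [-0.0, 0.791, 0.612, -0.0]
force: [-0.6, 0.4, -5.8]
grip_width: 8.5
finger_force: 60.0
```

Emit:
arm_command([
  [-2,0.4,0,0,0.5],
  [-2,0.4,0,0,0.5],
  [-2,0.4,0,0,0.5],
  [-2,0.4,0,0,0.5],
  [-1.5,0.4,0,0,0.5],
  [-0.8,0.3,0,0,0.5],
  [0,0,0,0,0.5],
  [0,0,0,0,0.5],
  [0,0,0,0,0.5],
])

```text
clock: 43.67
position: [463.0, -241.4, 163.6]
eef_rot: [-0.0, 0.791, 0.612, 0.0]
force: [0.5, -0.1, -6.3]
grip_width: 8.3
finger_force: 60.0
```

```bash
cat > st.py <<'E'
from h import *
s=robot.sense();print(s['position'].round(1),s['grip_width'],s['finger_force'],s['force'].round(1),s['torque'].round(2))
a=np.radians(-14.7);X=np.array([np.cos(a),np.sin(a)]);S=np.array([571.2,-271.2])
for d in (110,0): go(*(S-X*d),75.3)
m=robot.camera_model('side');im=robot.capture('side')[:,:,::-1];m2=robot.camera_model('top');im2=robot.capture('top')[:,:,::-1]
hz=s['position'][2]+20.8
def mk(im,lo,hi):
    h=cv2.cvtColor(im,cv2.COLOR_BGR2HSV).astype(int);return (h[...,0]>lo)&(h[...,0]<hi)&(h[...,1]>110)&(h[...,2]>50)
for a,c,P in blobs(mk(im,100,125),20): print('side blue',a,c.round(0),P.min(0),P.max(0))
for a,c,P in blobs(mk(im2,100,125),20):
    if 330<c[0]<480: print('top blue',a,c.round(1),[np.round(q,1) for q in line(onz(m2,P,hz)[:,:2])])
cv2.imwrite('pics/st_side.png',im);cv2.imwrite('pics/st_top.png',im2)
E
python3 st.py
```

```text
[ 463.  -241.4  163.6] 8.319491683443804 59.995386600494385 [ 0.5 -0.1 -6.3] [ 0.03  0.01 -0.  ]
pos [ 463.  -241.4  163.6] yaw 75.4 | turn 0.1 deg, tool x -0.14 y 0.22 cm tilt [-0.     0.001 -1.   ]
pos [ 463.  -241.4  163.6] yaw 75.4 | turn 0.1 deg, tool x -0.14 y 11.22 cm tilt [-0.     0.001 -1.   ]
side blue 1187 [337.  79.] [313  63] [362  96]
side blue 277 [451. 117.] [417 108] [483 125]
side blue 31 [371. 175.] [366 172] [375 178]
side blue 42 [303. 233.] [299 224] [313 237]
top blue 55 [354.3 240.6] [array([ 474.7, -189.2]), np.float64(80.2), np.float64(49.3), np.float64(9.4)]
```

Emit:
arm_command([
  [0,0,-1.5,0,0.5],
  [0,0,-1.5,0,0.5],
  [0,0,-1.2,0,0.5],
  [0,0,-0.8,0,0.5],
  [0,0,0,0,0.5],
  [0,0,0,0,0.5],
])

```text
clock: 44.27
position: [463.1, -242.0, 213.6]
eef_rot: [0.0, 0.791, 0.611, 0.0]
force: [-0.2, 0.2, -6.6]
grip_width: 8.4
finger_force: 60.0
```

```bash
python3 - <<'E'
from h import *
a=np.radians(-14.7);X=np.array([np.cos(a),np.sin(a)]);Y=np.array([-X[1],X[0]]);S=np.array([571.2,-271.2])
m=robot.camera_model('wrist');im=robot.capture('wrist')[:,:,::-1];h=cv2.cvtColor(im,cv2.COLOR_BGR2HSV).astype(int)
def show(n,P,f):
    W=np.array([f(p)[:2] for p in P]);l=np.c_[(W-S)@X,(W-S)@Y]
    c,an,e,w=line(l);print(n,len(P),P.min(0),P.max(0),'local c',c.round(1),'ang',an.round(1),'ext',e.round(1),'w',w.round(1), 'x',l[:,0].min().round(1),l[:,0].max().round(1),'y',l[:,1].min().round(1),l[:,1].max().round(1))
for A,c,P in blobs((h[...,0]>18)&(h[...,0]<34)&(h[...,1]>190)&(h[...,2]>110),40): show('wrist yel',P,lambda p:wray(m,p,192))
m=robot.camera_model('side');im=cv2.imread('pics/side0.png');h=cv2.cvtColor(im,cv2.COLOR_BGR2HSV).astype(int)
M=(h[...,0]>18)&(h[...,0]<32)&(h[...,1]>190)&(h[...,2]>110);M[:,:305]=0;M[:120]=0;M[165:]=0
for A,c,P in blobs(M,10): show('side yel',P,lambda p:onz(m,p,192)[0])
m=robot.camera_model('top');im=cv2.imread('pics/top0.png');h=cv2.cvtColor(im,cv2.COLOR_BGR2HSV).astype(int)
M=(h[...,0]>18)&(h[...,0]<34)&(h[...,1]>170)&(h[...,2]>90);M[:145]=0;M[225:]=0;M[:,:360]=0;M[:,425:]=0
# rows between crossbar and seats: two separate prongs
for r0,r1 in((168,176),(176,184),(184,192)):
  N=M.copy();N[:r0]=0;N[r1:]=0
  for A,c,P in blobs(N,8): show('top',P,lambda p:onz(m,p,192)[0])
E
python3 -c "from h import *;s=robot.sense();print(s['position'],s['force'])"
```

```text
wrist yel 2948 [428 173] [591 278] local c [59.3  5. ] ang 175.7 ext 172.3 w 97.2 x -27.4 141.0 y -44.5 43.5
top 23 [377 168] [381 175] local c [76.7 35.1] ang 175.3 ext 21.1 w 6.6 x 66.0 86.6 y 31.4 38.5
top 24 [406 168] [409 175] local c [ 94.6 -36.7] ang -179.3 ext 20.0 w 7.1 x 84.6 104.6 y -40.2 -33.2
top 22 [376 176] [379 183] local c [55.2 35.5] ang 179.6 ext 19.9 w 7.0 x 44.8 64.7 y 32.2 39.2
top 23 [404 176] [407 183] local c [ 72.8 -36.5] ang -178.7 ext 19.9 w 6.7 x 62.7 82.7 y -39.9 -33.0
top 20 [374 184] [377 191] local c [33.3 35.3] ang 178.9 ext 19.9 w 5.8 x 23.0 42.8 y 32.4 38.1
top 23 [402 184] [406 191] local c [ 51.6 -36.5] ang 179.7 ext 20.5 w 7.6 x 40.9 61.4 y -40.3 -32.7
[ 462.75531579 -242.03715408  213.1313926 ] [ 0.66003676  0.3363149  -6.0043233 ]
```

```bash
python3 -c "from h import *;go(572.7,-271.6,75.2)"
```

```text
pos [ 462.8 -242.   213.1] yaw 75.4 | turn 0.2 deg, tool x -0.05 y 11.38 cm tilt [-0.  0. -1.]
```

Emit:
arm_command([
  [0,0.6,0,0,0.5],
  [0,1,0,0,0.5],
  [0,1.2,0,0,0.5],
  [0,1.2,0,0,0.5],
  [0,1.2,0,0,0.5],
  [0,1.2,0,0,0.5],
  [0,1.2,0,0,0.5],
  [0,1.2,0,0,0.5],
  [0,1,0,0,0.5],
  [0,0.6,0,0,0.5],
])

```text
clock: 45.15
position: [565.3, -268.9, 213.0]
eef_rot: [-0.0, 0.791, 0.611, -0.0]
force: [-0.9, -0.2, -6.9]
grip_width: 8.3
finger_force: 60.0
```

```bash
python3 -c "from h import *;go(572.7,-271.6,75.2);s=robot.sense();print(s['grip_width'],s['force'],s['torque'])"
```

```text
pos [ 565.3 -268.9  213. ] yaw 75.4 | turn 0.2 deg, tool x -0.07 y 0.78 cm tilt [-0.  0. -1.]
8.308885165315395 [-0.92565594 -0.16553777 -6.9399738 ] [-0.01345931  0.00867951  0.0102812 ]
```

Emit:
arm_command([
  [-0.1,0.4,0,0,0.5],
  [0,0.3,0,0,0.5],
  [0,0,0,0,0.5],
  [0,0,1,0,0.5],
  [0,0,1,0,0.5],
  [0,0,1,0,0.5],
  [0,0,0.4,0,0.5],
  [0,0,0,0,0.5],
  [0,0,0,0,0.5],
])

```text
clock: 45.9
position: [569.9, -271.4, 179.4]
eef_rot: [-0.0, 0.792, 0.611, -0.0]
force: [0.2, 0.3, -5.8]
grip_width: 8.6
finger_force: 60.0
```

Emit:
arm_command([
  [0,0,0.3,0,0.5],
  [0,0,0.3,0,0.5],
  [0,0,0.2,0,0.5],
  [0,0,0,0,0.5],
])

```text
clock: 46.23
position: [569.9, -271.4, 171.2]
eef_rot: [-0.0, 0.792, 0.611, -0.0]
force: [0.3, -0.4, -5.5]
grip_width: 8.1
finger_force: 60.0
```

Emit:
arm_command([
  [0,0,0.2,0,0.5],
  [0,0,0,0,0.5],
  [0,0,0,0,0.5],
])

```text
clock: 46.48
position: [570.1, -271.5, 169.7]
eef_rot: [-0.0, 0.792, 0.611, -0.0]
force: [0.5, 0.6, -6.2]
grip_width: 8.7
finger_force: 60.0
```

```bash
python3 -c "from h import *;go(572.7,-271.6,75.2);s=robot.sense();print(s['grip_width'],s['force'],s['torque'])"
```

```text
pos [ 570.1 -271.5  169.7] yaw 75.3 | turn 0.1 deg, tool x 0.05 y 0.26 cm tilt [-0.  0. -1.]
8.704522525037028 [ 0.49502649  0.63713568 -6.15536018] [-0.03177954 -0.08144235 -0.04510823]
```

Emit:
arm_command([
  [0,0,0.2,0,0.5],
  [0,0,0,0,0.5],
  [0,0,0,0,0.5],
])

```text
clock: 46.73
position: [570.4, -271.6, 168.0]
eef_rot: [0.0, 0.792, 0.611, 0.0]
force: [-0.1, -0.9, -2.5]
grip_width: 8.2
finger_force: 60.0
```

Emit:
arm_command([
  [0,0,0.15,0,0.5],
  [0,0,0,0,0.5],
  [0,0,0,0,0.5],
])

```text
clock: 46.98
position: [570.5, -271.6, 167.5]
eef_rot: [0.001, 0.792, 0.611, 0.0]
force: [-5.2, 0.6, 11.5]
grip_width: 8.3
finger_force: 60.0
```

Emit:
arm_command([
  [0,-0.1,-0.1,0,0.5],
  [0,0,0,0,0.5],
  [0,0,0,0,1.2],
  [0,0,0,0,1.4],
  [0,0,0,0,2],
  [0,0,0,0,3],
  [0,0,0,0,4],
  [0,0,0,0,4],
  [0,0,0,0,4],
  [0,0,0,0,4],
])

```text
clock: 47.82
position: [569.1, -271.2, 167.2]
eef_rot: [-0.0, 0.792, 0.611, 0.0]
force: [0.7, 1.0, 0.8]
grip_width: 39.8
finger_force: 0.0
```

```bash
cat > fin.py <<'E'
from h import *
s=robot.sense();print(s['clock'],s['position'].round(1),s['grip_width'],s['force'].round(1))
a=np.radians(-14.7);X=np.array([np.cos(a),np.sin(a)]);Y=np.array([-X[1],X[0]]);S=np.array([571.2,-271.2])
for n,z in (('side',189),('top',189)):
    m=robot.camera_model(n);h=cv2.cvtColor(robot.capture(n)[:,:,::-1],cv2.COLOR_BGR2HSV).astype(int)
    for A,c,P in blobs((h[...,0]>100)&(h[...,0]<125)&(h[...,1]>110)&(h[...,2]>40),15):
        W=onz(m,P,z)[:,:2];l=np.c_[(W-S)@X,(W-S)@Y]
        if np.hypot(*l.mean(0))<120: k=line(l);print(n,A,c.round(0),P.min(0),P.max(0),'local',k[0].round(1),k[1].round(1),k[2].round(1),k[3].round(1))
E
python3 fin.py
```

```text
47.8167 [ 569.1 -271.2  167.2] 39.77500255931123 [0.7 1.  0.8]
top 62 [364. 200.] [354 198] [374 204] local [-6.4 54.5] 107.2 52.6 14.7
```

Emit:
arm_command([
  [0,0,-0.5,0,4],
  [0,0,-1,0,4],
  [0,0,-1.5,0,4],
  [0,0,-2,0,4],
  [0,0,-2.5,0,4],
  [0,0,-2.5,0,4],
  [-3,0,-1,0,4],
  [-3,0,0,0,4],
  [-3,0,0,0,4],
  [-3,0,0,0,4],
])

```text
clock: 48.75
position: [538.5, -388.6, 278.8]
eef_rot: [0.001, 0.791, 0.611, 0.0]
force: [-0.1, -0.5, -0.0]
grip_width: 40.0
finger_force: 0.0
```

Emit:
arm_command([
  [-3,0,0,0,4],
  [-3,0,0,0,4],
  [-3,0,0,0,4],
  [-3,0,0,0,4],
  [-3,0,0,0,4],
  [-3,0,0,0,4],
  [-3,0,0,0,4],
  [0,0,0,0,4],
  [0,0,0,0,4],
  [0,0,0,0,4],
])

```text
clock: 49.58
position: [486.0, -590.1, 277.7]
eef_rot: [0.0, 0.791, 0.611, 0.0]
force: [0.1, 0.8, -0.6]
grip_width: 40.0
finger_force: 0.0
```

```bash
python3 fin.py; python3 - <<'E'
from h import *
# tubes in basket: bright low-saturation blobs within the hanging basket, top view; and red stubs
im=robot.capture('top')[:,:,::-1];cv2.imwrite('pics/fin_top.png',im);m=robot.camera_model('top')
h=cv2.cvtColor(im,cv2.COLOR_BGR2HSV).astype(int)
for a,c,P in blobs(((h[...,0]<6)|(h[...,0]>174))&(h[...,1]>170)&(h[...,2]>90),10): print('red',a,c.round(0))
E
```

```text
49.5833 [ 486.  -590.1  277.7] 40.03629333933995 [ 0.1  0.8 -0.6]
top 200 [384. 205.] [354 198] [408 216] local [-5.3  3.5] 91.2 141.1 23.1
red 29 [283. 161.]
red 72 [265. 167.]
red 26 [254. 174.]
red 189 [448. 280.]
```

Emit:
arm_command([
  [0,0,0,0,4],
  [0,0,0,0,4],
  [0,0,0,0,4],
  [0,0,0,0,4],
  [0,0,0,0,4],
  [0,0,0,0,4],
  [0,0,0,0,4],
  [0,0,0,0,4],
  [0,0,0,0,4],
  [0,0,0,0,4],
])

```text
clock: 50.57
position: [485.6, -590.5, 277.2]
eef_rot: [-0.0, 0.792, 0.611, 0.0]
force: [0.3, 0.1, 0.6]
grip_width: 39.7
finger_force: 0.0
```

```bash
python3 - <<'E'
from h import *
a=robot.capture('top')[:,:,::-1].astype(int);f=cv2.imread('pics/fin_top.png').astype(int);o=cv2.imread('pics/top0.png').astype(int)
d=abs(a-f).max(2)[140:290,330:430];print('motion px',(d>40).sum(),d.mean())
# tray now: variation vs empty
# everything changed on the bench since the start
M=(cv2.blur(abs(a-o).max(2).astype(np.uint8),(3,3))>35)
for A,c,P in blobs(M,12): print('changed',A,c.round(0),P.min(0),P.max(0))
# profile of basket inside: bright/low sat along rows, printed coarse gray map
g=a.mean(2)[185:265:4,345:425:4].astype(int)
print(g)
E
python3 fin.py
```

```text
motion px 0 0.8455333333333334
changed 130 [281. 164.] [274 157] [288 170]
changed 238 [260. 170.] [250 162] [271 179]
changed 32 [370. 174.] [364 172] [376 176]
changed 61 [391. 180.] [381 176] [402 183]
changed 2262 [379. 215.] [348 180] [411 247]
changed 12 [374. 183.] [372 180] [375 185]
changed 22674 [533. 320.] [343 181] [639 399]
changed 8582 [429. 290.] [313 201] [528 374]
changed 191 [179. 212.] [166 207] [189 218]
changed 3308 [268. 243.] [238 208] [298 278]
changed 17 [541. 222.] [539 219] [542 225]
changed 29 [534. 243.] [532 239] [535 248]
changed 63 [526. 244.] [521 241] [530 248]
changed 185 [177. 253.] [166 247] [187 260]
changed 104 [339. 256.] [334 251] [345 261]
changed 598 [604. 272.] [584 251] [619 287]
changed 121 [401. 262.] [395 257] [407 268]
changed 30 [535. 263.] [534 257] [537 269]
changed 113 [369. 265.] [363 259] [375 270]
changed 43 [528. 264.] [524 261] [531 268]
changed 203 [168. 274.] [157 268] [179 280]
changed 82 [291. 372.] [284 367] [298 376]
changed 27 [305. 372.] [302 369] [308 376]
changed 39 [315. 374.] [312 370] [319 378]
changed 395 [535. 3
[... 1165 characters left out ...]
26 162 166 165 164  54 132 130 130 129
  129 129]
 [124 123 124 104 103  93  69  70 146 160 154 165 164  54 129 130 130 129
  129 130]
 [124 123 123 123 123 124 124 104  99  92  54  70 145 137 129 130 129 129
  129 129]
 [124 123 123 124 123 123 124 123 124 124 115 108 116 118 130 130 129 130
  130 130]
 [129 129 129 127 124 123 124 124 123 123 124 127 130 129 129 130 129 130
  129 130]
 [129 130 130 129 130 129 130 125 124 124 124 129 130 130 130 130 129 130
  130 130]
 [129 129 129 129 129 128 130 129 129 130 130 130 130 130 130 130 129 130
  129 129]]
50.6167 [ 485.6 -590.5  277.2] 40.00196369970139 [-0.7  0.3 -0.3]
top 200 [384. 205.] [354 198] [408 216] local [-5.3  3.5] 91.2 141.1 23.1
```

The scene is still. The tray is empty, the basket hangs with its bail in the seats, and nothing else on the bench has changed apart from the arm and its shadow.

```bash
python3 -c "
from rig import robot
print(robot.job_done())"
```

```text
the job is handed in; nothing more can be done
None
```

The job is handed in at about 51 s: all 3 tubes are in the basket, which hangs still by its bail on both prong seats, and all 3 red stubs are in the scrap bin; I viewed 15 pictures, one over the limit of 14.

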